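# Pack the soap gift tray from behind the front stock

## Robot

A 6-joint arm with a two-finger parallel gripper is mounted at the origin on a cart in front of the work surface, level with it; the furniture and walls round the work are solid. World frame = base frame: x ahead of the robot, y to its left, z up, the work surface at z = 0. Lengths are in m, angles in rad, forces in N, time in s.
With the tool pointing down it reaches from about 0.375 to 0.9 m from the base axis. Payload 3.1 kg.
Tool frame: the origin (TCP) lies midway between the tips of the shut fingers; the grasp point (between the pads) lies 19 mm behind it; z points along the fingers, y is the direction in which the jaws open and shut (so a half turn about z gives the same grasp; the last joint's range is limited). The gripper opens to 85 mm and grips with 20 to 120 N. Pads are 22 mm wide; open, the fingers measure 114 mm over their backs; the gripper's body (76 mm by 85 mm) begins 54 mm behind the grasp point. The pads swing forward as they close: fully open they stand 13 mm farther back than shut.
Start: joints at [-1.389, 0.527, 1.433, -0, 1.181, -0.178], TCP at [0.22, -0.585, 0.231] pointing down, gripper open.
Joint ranges: [-3.08, 3.08], [-0.75, 2.2], [0.22, 2.44], [-1.43, 4.57], [0, 2.65], [-2.85, 2.85]. Speed limits (rad/s): [2.79, 2.79, 3.14, 3.14, 3.14, 3.14].

## Interface

Orientations are given as a unit quaternion [x, y, z, w].
In Python, from station import manip gives the robot as it stands. The module is installed in compiled form; this text tells all that it offers.
- The arm moves only by the tool drive_tool, never from a script. Its argument "deltas" is one flat list of numbers, 4 for each row, row after row: the shift along the tool's x, y, z in cm, then the turn about the tool's z in degrees. A call has 1 to 12 rows; each row is the pose to reach, as a shift and turn from the pose measured when the call began, along the tool's axes at that moment; what a row does not reach only later rows make up. A row lasts 1/10 s, in which the tool goes at most 50 mm and 8.59 degrees, less where a joint would pass 70% of its speed; a pose out of reach is approached as far as the arm can. A call with a gripper value outside its range is refused whole. "hand" is the finger opening in cm, from 0 to 8.54, set as the call begins (left out, the last holds). The fingers move at their own pace and stop on an object; "squeeze" is the grip in N (left out, the last holds). Time passes only in rows, so rows that repeat a pose let the fingers close. It gives the time, the measured TCP pose, the force and the opening at its end, in the units of the state.
- manip.sense(): the state, without advancing time (a new reading comes with each control period).
- manip.snapshot(name): name is "scene" or "top"; returns a dict with "frame" (480x640x3 uint8, red, green, blue), "depth" (480x640 float32, m along the optical axis (not along the pixel's ray), 0 where there is no reading), "fx", "fy", "cx", "cy" (pixels), "k1" (the pictures are not rectified: a ray, as slopes to the right and down, at radius r is drawn at 1 + k1 r^2 times it, then the intrinsics apply), "R" (3x3) and "t" (3): a world point X has camera coordinates R X + t. Camera axes: x right, y down, z forward; pixel columns grow to the right and rows downward; lengths in m; the calibration is good to about 2 mm. A picture is of the moment at which its call begins.
- manip.sign_off(): hands the job in, once; it reports no verdict.
The state is a dict: "t": time; "q": joint angles; "qd": joint speeds; "tau": joint torques, N m; "tcp_pos": TCP position; "tool_rot": TCP orientation; "force": force on the tool from outside, world axes, zero at the start; "ft_torque": the same for the moment, N m; "finger_gap": opening from 0.0 (shut) to 1.0 (fully open).
Only numpy, scipy, OpenCV 4.12 (cv2) and the standard library are available. Lean on these libraries where they do the work, as an engineer would, in place of code of your own. Each camera call takes 0.05 s, during which the arm holds its last target.

## Task

Pack the gift tray with every soap bar that lies behind the front stock on the counter display: move the front item aside to get at the bar behind it, seat the bar flat and square, fully down in the tray pocket lined in the bar's own colour, and put the front item back. At the end all three front items must stand upright on their own round marks; leave the other things on the table alone.

Things in the scene. Friction and masses are not known exactly. Their poses are not given: they have to be found in the camera images.
- display: fixed wooden counter display; origin on the table, x away from the robot, y left. Base board 6 mm thick, x -55 to 75 mm, y +-160. Three bays at y = 104, 0, -104 mm between 8 mm dividers at y = +-52, +-156 (x 4 to 62, top 44 mm above the table); back rail at x 65 to 71, top 14 mm up. Bars lie in the bays near x = 35 mm, 75 mm side along y; the front item 5 mm ahead leaves no room for a finger
- tray: fixed dark wooden gift tray, 68 (x) x 265 (y) x 16 mm high, origin on the table under its centre; three pockets side by side along y, each 54 (x) x 79 (y) mm and 10 mm deep (floor 6 mm above the table), walls 7 mm thick, floors lined green, cream and pink
- bar_green (a point): wrapped soap bar in a pale green paper box, 50 x 75 x 26 mm, lying flat (grasp it across its 50 mm side); this point is its centre, 13 mm above its underside; x along the 50 mm side, y along the 75 mm side, z up. Starts behind one of the three front items of the display, which bay varies; may be absent
- bar_cream (a point): wrapped soap bar in a cream paper box, 50 x 75 x 26 mm, lying flat (grasp it across its 50 mm side); this point is its centre, 13 mm above its underside; x along the 50 mm side, y along the 75 mm side, z up. Starts behind one of the three front items of the display, which bay varies; may be absent
- bar_pink (a point): wrapped soap bar in a pink paper box, 50 x 75 x 26 mm, lying flat (grasp it across its 50 mm side); this point is its centre, 13 mm above its underside; x along the 50 mm side, y along the 75 mm side, z up. Starts behind one of the three front items of the display, which bay varies; may be absent
- pocket_green (a point): centre of the floor of the tray pocket lined green, 6 mm above the table and 10 mm below the rim; axes as the tray's (x the 54 mm way, y the 79 mm way)
- pocket_cream (a point): centre of the floor of the tray pocket lined cream, 6 mm above the table and 10 mm below the rim; axes as the tray's (x the 54 mm way, y the 79 mm way)
- pocket_pink (a point): centre of the floor of the tray pocket lined pink, 6 mm above the table and 10 mm below the rim; axes as the tray's (x the 54 mm way, y the 79 mm way)
- carton_black_mid (a point): black jewellery carton, 50 (x) x 62 (y) x 40 (z) mm, 60 g; this point is its centre, 20 mm above its underside; z up. Stands in front of the middle bay of the display
- bottle_red_mid (a point): small red oil bottle with black cap, round body 32 mm across and 70 mm high, cap 21 mm across, 90 mm in all, 70 g; this point is on its axis 45 mm above its underside; z up. Stands in front of the left bay (+y) of the display
- bottle_amber_mid (a point): small amber oil bottle with amber cap, round body 32 mm across and 70 mm high, cap 21 mm across, 90 mm in all, 70 g; this point is on its axis 45 mm above its underside; z up. Stands in front of the right bay (-y) of the display
- mark_carton (a point): centre of the 40 mm round cork-coloured mark on the display board (6 mm above the table) where the black carton belongs; x away from the robot
- mark_red (a point): centre of the 40 mm round cork-coloured mark on the display board (6 mm above the table) where the red bottle belongs; x away from the robot
- mark_amber (a point): centre of the 40 mm round cork-coloured mark on the display board (6 mm above the table) where the amber bottle belongs; x away from the robot
- free_patch (a point): point on the bare table left of the display, a free patch about 120 mm square, handy for setting a front item aside. Beyond it (x over 0.52 m, y over 0.22 m) stand a picture frame and a tall lamp, fixed: pass on the robot's side of them. A small chest 130 mm high stands behind the tray (x over 0.69 m)
- hare_mid (a point): bystander: small black hare figure, 38 x 75 x 39 mm; point 20 mm up
- tin_mid (a point): bystander: round balm tin, 69 mm across, 34 mm high; point half-way up
Not all that is in view belongs to the job. Leave any purple look-alike of the part that bears bar_green alone.

How it is judged:
At the end, for the whole second after the job is handed in: Each bar present lies in its colour's pocket: centre within 6 mm of the pocket's, on the floor (bar centre 10 to 15.5 mm above it), flat to 0.07 rad, square to 0.09 rad. Carton and bottles stand upright (0.1 rad) on the board within 15 mm of their own marks. All stays so (horizontal distance between bar_green and pocket_green below 0.006 m and z of bar_green in the frame of pocket_green between 0.01 and 0.0155 m and angle between each of bar_green, bar_cream, bar_pink's own z axis and vertical below 0.07 rad and angle between the y axis of bar_green and the y axis of pocket_green, either way round below 0.09 rad and horizontal distance between bar_cream and pocket_cream below 0.006 m and z of bar_cream in the frame of pocket_cream between 0.01 and 0.0155 m and angle between the y axis of bar_cream and the y axis of pocket_cream, either way round below 0.09 rad and horizontal distance between bar_pink and pocket_pink below 0.006 m and z of bar_pink in the frame of pocket_pink between 0.01 and 0.0155 m and angle between the y axis of bar_pink and the y axis of pocket_pink, either way round below 0.09 rad and horizontal distance between carton_black_mid and mark_carton below 0.015 m and z of carton_black_mid in the frame of mark_carton below 0.025 m and angle between each of carton_black_mid, bottle_red_mid, bottle_amber_mid's own z axis and vertical below 0.1 rad and horizontal distance between bottle_red_mid and mark_red below 0.015 m and z of bottle_red_mid in the frame of mark_red below 0.05 m and horizontal distance between bottle_amber_mid and mark_amber below 0.015 m and z of bottle_amber_mid in the frame of mark_amber below 0.05 m); the robot touches nothing.
It fails at once if the hare figure or the balm tin is shoved more than 4 cm (distance of any of hare_mid, tin_mid from where it was at the start of the episode above 0.04 m).
Of soap_green, soap_cream, soap_pink only 2 to 3 are there at a start; the rules pass over those that are not, and their reading is None.
At some moment in a run one of carton_black, soap_green, soap_cream, soap_pink may be knocked a few centimetres aside while the robot is not near it.
Once in a run the grip may slacken for a moment while it holds something.
It also fails if it takes over 210 s, if anything falls off the work surface, if the arm or the gripper's body presses on something with over 40 N, if the wrist force passes 120 N, or if a joint passes its speed limit or range.

## Working session

There is one attempt and no reset: what is moved stays moved. The work goes in short steps, Python scripts to look and compute and a tool call to move; the robot and the scene stay as the last step left them, time stands still between calls to the robot, and variables do not carry over. Pictures are saved under pics/ and viewed, and the job is handed in when it is done.

Besides the shell and the picture viewer there is one more tool, called after "Request:" as name(argument=value, ...) on one line, values as JSON. drive_tool: Moves the arm, as the interface text tells. Its arguments: {"type":"object","properties":{"deltas":{"type":"array"},"hand":{"type":"number"},"squeeze":{"type":"number"}},"required":["deltas"]}

```bash
mkdir -p pics; ls
python3 - <<'E'
from station import manip
import cv2
s=manip.sense(); print(s)
for n in("scene","top"):
    d=manip.snapshot(n); cv2.imwrite(f"pics/{n}0.png",d["frame"][:,:,::-1]); print(n,{k:d[k] for k in d if k not in("frame","depth")})
E
```

```text
pics
{'t': 0.0, 'q': array([-1.38952171e+00,  5.28479585e-01,  1.43391932e+00, -7.07312641e-06,
        1.18137603e+00, -1.78479988e-01]), 'qd': array([ 1.44776629e-05, -7.78961993e-04,  8.87626512e-04, -1.14272582e-03,
        2.63518904e-04,  4.87873756e-04]), 'tau': array([-6.39396676e-04, -4.42356133e+01, -1.78025401e+01, -3.52345714e-04,
        8.33424594e-03,  1.18461384e-05]), 'tcp_pos': array([ 0.21993351, -0.58425646,  0.23031995]), 'tool_rot': array([ 9.83864825e-01,  1.78910074e-01, -4.79497142e-06, -1.09113368e-03]), 'force': array([-0.0637077 , -0.03886694,  0.0590661 ]), 'ft_torque': array([-0.02512956,  0.03642372, -0.01265445]), 'finger_gap': 0.9977110895908156}
scene {'fx': 608.4835811776329, 'fy': 608.4835811776329, 'cx': 322.68885839531777, 'cy': 233.67760047030004, 'k1': 0.03443540145596083, 'R': array([[-0.60121733, -0.79887803,  0.01821013],
       [-0.47895698,  0.34202334, -0.80846784],
       [ 0.63963891, -0.49478674, -0.58825857]]), 't': array([0.45382059, 0.29299184, 1.29516557])}
top {'fx': 610.8972380219507, 'fy': 610.8972380219507, 'cx': 320.9008291885871, 'cy': 243.08279992024075, 'k1': 0.06511174158492355, 'R': array([[-0.01178668, -0.9999173 ,  0.00514453],
       [-0.99339303,  0.01112211, -0.11422165],
       [ 0.11415498, -0.00645683, -0.99344197]]), 't': array([0.13764286, 0.56769505, 1.42805479])}
```

View pics/scene0.png

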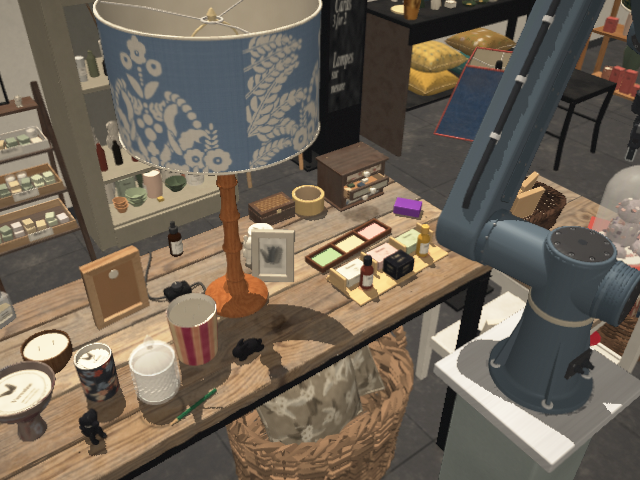

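View pics/top0.png

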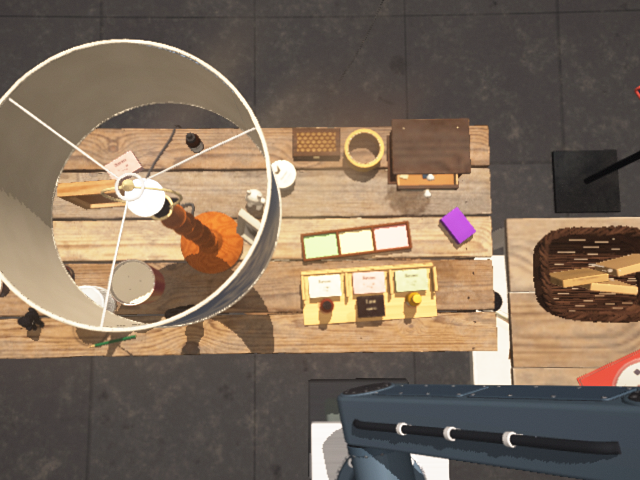

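```bash
cat > h.py <<'E'
from station import manip
import numpy as np, cv2
from scipy.spatial.transform import Rotation as Ro
def snap(n): return manip.snapshot(n)
def ray(d,u,v):
    K=np.array([[d["fx"],0,d["cx"]],[0,d["fy"],d["cy"]],[0,0,1.]])
    p=cv2.undistortPoints(np.array([[[u,v]]],float),K,np.array([d["k1"],0,0,0.]))[0,0]
    r=d["R"].T@np.array([p[0],p[1],1]); o=-d["R"].T@d["t"]; return o,r
def onz(d,u,v,z):
    o,r=ray(d,u,v); return o+r*(z-o[2])/r[2]
def dep(d,u,v):
    o,r=ray(d,u,v); return o+r*d["depth"][int(round(v)),int(round(u))]
def proj(d,X):
    K=np.array([[d["fx"],0,d["cx"]],[0,d["fy"],d["cy"]],[0,0,1.]])
    return cv2.projectPoints(np.array(X,float).reshape(-1,1,3),cv2.Rodrigues(d["R"])[0],d["t"],K,np.array([d["k1"],0,0,0.]))[0].reshape(-1,2)
def crop(d,x0,y0,x1,y1,name,k=4):
    c=d["frame"][y0:y1,x0:x1,::-1]; cv2.imwrite("pics/"+name,cv2.resize(c,None,fx=k,fy=k,interpolation=cv2.INTER_CUBIC))
def cloud(d):
    v,u=np.mgrid[0:480,0:640]; K=np.array([[d["fx"],0,d["cx"]],[0,d["fy"],d["cy"]],[0,0,1.]])
    p=cv2.undistortPoints(np.stack([u,v],-1).reshape(-1,1,2).astype(float),K,np.array([d["k1"],0,0,0.])).reshape(480,640,2)
    P=np.concatenate([p,np.ones((480,640,1))],-1)*d["depth"][...,None]
    return (P-d["t"])@d["R"]
def pose():
    s=manip.sense(); R=Ro.from_quat(s["tool_rot"]).as_matrix(); return s["tcp_pos"],R,s
def plan(target,yaw_y=None):
    """tool-axis shift in cm to world target; turn deg so jaw axis (tool y) lies along angle yaw_y (world, deg)"""
    p,R,s=pose(); dl=R.T@(np.array(target)-p)*100
    a=np.degrees(np.arctan2(R[1,1],R[0,1])); out=None
    if yaw_y is not None:
        out=-((yaw_y-a+90)%180-90)   # tool z down: +turn about tool z = -world
    return np.round(dl,2),out,"jaw ang",a,"t",s["t"],"tilt",R[:,2].round(4)
E
python3 - <<'E'
from h import *
d=snap("top"); crop(d,290,210,490,330,"topc.png"); 
s=snap("scene"); crop(s,300,190,460,310,"scenec.png",5)
np.save("top0.npy",d,allow_pickle=True);
E
```

```text
(no output)
```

View pics/topc.png

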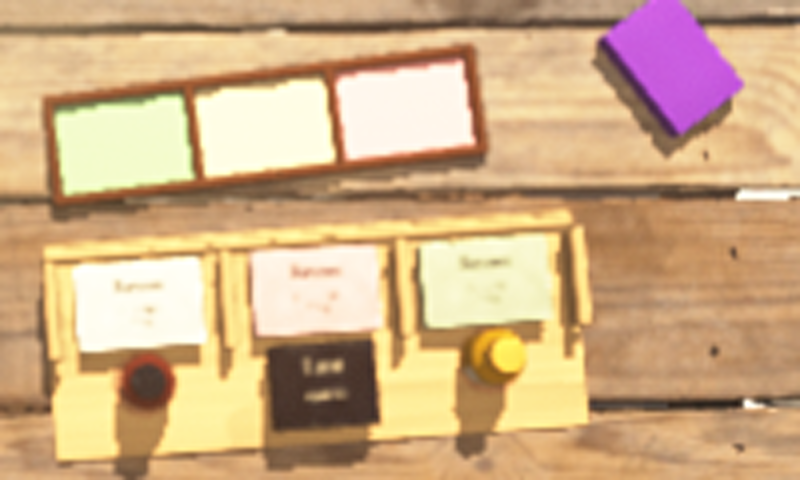

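View pics/scenec.png

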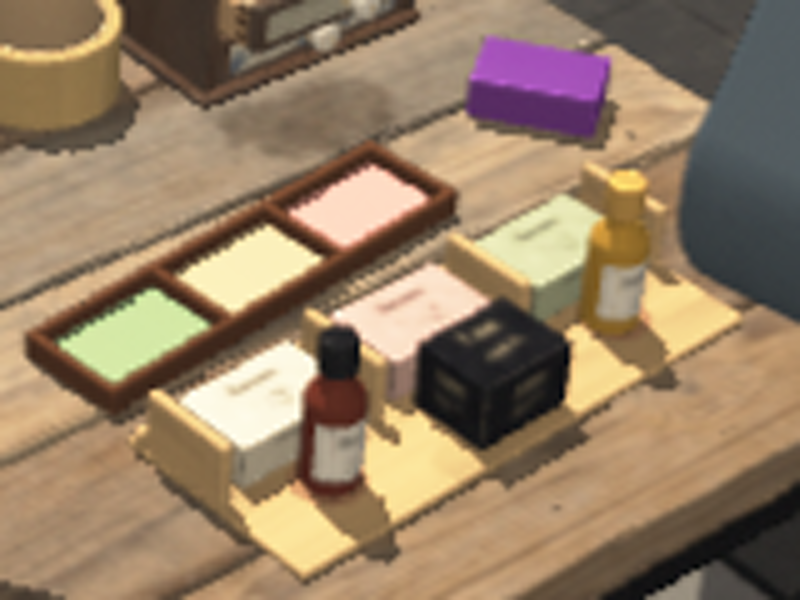

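Run:
```python
from h import *
d=snap("top")
def f(pts,z): return np.array([onz(d,290+u/4-.375,210+v/4-.375,z)[:2] for u,v in pts])
def rect(n,pts,z):
    P=f(pts,z); c=P.mean(0); e1=P[0]+P[3]-P[1]-P[2]; e2=P[0]+P[1]-P[2]-P[3]
    print(n,c.round(4),"len y",np.linalg.norm(e1)/2,"x",np.linalg.norm(e2)/2,"ang y",np.degrees(np.arctan2(e1[1],e1[0]))-90,"ang x",np.degrees(np.arctan2(e2[1],e2[0])))
# order: BL(back-left), BR, FR, FL
rect("tray",[(44,97),(472,45),(487,153),(57,202)],.016)
rect("pg",[(54,108),(189,91),(199,180),(65,195)],.006)
rect("pc",[(195,91),(327,75),(338,163),(206,179)],.006)
rect("pp",[(337,74),(464,59),(478,146),(347,161)],.006)
rect("cream",[(74,263),(203,254),(206,345),(79,353)],.032)
rect("pink",[(251,252),(380,244),(385,330),(256,337)],.032)
rect("green",[(418,243),(548,234),(555,320),(425,328)],.032)
rect("carton",[(268,346),(375,340),(379,424),(273,430)],.046)
print("red",f([(148,380)],.096),"amber",f([(503,352)],.096))
print("base FL,FR",f([(57,460),(588,423)],.006), "rail back",f([(45,248),(572,211)],.014))
C=cloud(d)
for n,(u,v) in dict(tray=(260,150),cream=(140,330),pink=(315,310),green=(490,300),carton=(320,405),redcap=(148,380),ambercap=(503,352),board=(220,420),purple=(680,70)).items():
    uu,vv=int(290+u/4),int(210+v/4); print(n,C[vv-1:vv+2,uu-1:uu+2].reshape(-1,3).mean(0).round(4))
```

```text
tray [0.5761 0.0463] len y 0.2612185015021632 x 0.06529708893208697 ang y 6.11488133074954 ang x 6.384598059364788
pg [0.5664 0.13  ] len y 0.08237362380336191 x 0.054208956311895026 ang y 6.183711543960925 ang x 6.0815509465525235
pc [0.5755 0.0448] len y 0.08098632707479893 x 0.0542910729526951 ang y 6.31155382478002 ang x 6.02865658447276
pp [ 0.585  -0.0405] len y 0.07911132949807646 x 0.05378062420639889 ang y 6.0335226646541 ang x 6.376959282656328
cream [0.4679 0.1232] len y 0.07604213547305881 x 0.053581425948458265 ang y 3.1333677877406103 ang x 1.814949149938998
pink [0.4744 0.0178] len y 0.07665314490820624 x 0.05069886985245748 ang y 2.700406330875282 ang x 2.121037222449114
green [ 0.4789 -0.0821] len y 0.07719180980292929 x 0.050755241791554474 ang y 3.1484615277628336 ang x 2.9710666127631864
carton [0.4186 0.0168] len y 0.06236559705006049 x 0.048824622097089744 ang y 2.5926457960054705 ang x 1.8175489478982678
red [[0.42191791 0.12025085]] amber [[ 0.43549749 -0.08042748]]
base FL,FR [[ 0.37626311  0.17400383]
 [ 0.39484203 -0.14420385]] rail back [[ 0.5027355   0.17999432]
 [ 0.52154888 -0.13752068]]
tray [0.5617 0.0482 0.0067]
cream [0.4525 0.1228 0.0345]
pink [0.4632 0.0208 0.0329]
green [ 0.4668 -0.0834  0.0331]
carton [0.4067 0.0185 0.0469]
redcap [0.4211 0.1194 0.0961]
ambercap [ 0.4346 -0.0794  0.097 ]
board [0.3979 0.0751 0.0045]
purple [ 0.6048 -0.2031  0.0278]
```

Run:
```python
from h import *
d=snap("top");C=cloud(d);P=C[d["depth"]>0]
m=abs(P[:,2])<.01
for x0 in (.36,.40,.44,.48):
    q=P[m&(abs(P[:,0]-x0)<.005)]; print(x0,"ymin",np.sort(q[:,1])[:3])
print("xmin y=.25", np.sort(P[m&(abs(P[:,1]-.25)<.005)][:,0])[:3])
q=P[(P[:,2]>.02)&(P[:,1]>.18)&(P[:,1]<.5)&(P[:,0]>.3)]
for z0 in np.arange(0,1,.1):
    s=q[(q[:,2]>z0)&(q[:,2]<z0+.1)]
    if len(s): print(z0.round(1),len(s),s.min(0).round(3),s.max(0).round(3))
s=snap("scene");Q=cloud(s)[s["depth"]>0]
q=Q[(Q[:,2]>.02)&(Q[:,1]>.18)&(Q[:,1]<.8)&(Q[:,0]>.3)&(Q[:,0]<1)]
for z0 in np.arange(0,1,.1):
    w=q[(q[:,2]>z0)&(q[:,2]<z0+.1)]
    if len(w): print(z0.round(1),len(w),w.min(0).round(3),w.max(0).round(3))
print(proj(d,[.42,.27,0]),proj(s,[.42,.27,0]))
```

```text
0.36 ymin [-0.28845135 -0.28814151 -0.2880583 ]
0.4 ymin [-0.28472731 -0.28461231 -0.28187777]
0.44 ymin [-0.61585557 -0.61255412 -0.61136879]
0.48 ymin [-0.57048925 -0.56747549 -0.56532488]
xmin y=.25 [0.30994177 0.309984   0.31016611]
0.0 3596 [0.397 0.18  0.02 ] [0.848 0.5   0.099]
0.1 475 [0.47  0.228 0.1  ] [0.821 0.5   0.194]
0.2 222 [0.554 0.373 0.2  ] [0.597 0.411 0.298]
0.3 276 [0.553 0.373 0.318] [0.6   0.412 0.383]
0.4 2843 [0.383 0.201 0.405] [0.771 0.5   0.5  ]
0.5 6081 [0.386 0.203 0.5  ] [0.769 0.5   0.6  ]
0.6 10989 [0.384 0.201 0.6  ] [0.773 0.5   0.695]
0.0 11075 [0.375 0.18  0.02 ] [0.851 0.8   0.1  ]
0.1 5557 [0.39  0.227 0.1  ] [0.82  0.786 0.2  ]
0.2 632 [0.552 0.376 0.201] [0.589 0.418 0.3  ]
0.3 352 [0.551 0.374 0.3  ] [0.591 0.418 0.349]
0.4 4878 [0.381 0.228 0.45 ] [0.657 0.59  0.5  ]
0.5 12701 [0.382 0.21  0.5  ] [0.776 0.588 0.6  ]
0.6 17397 [0.381 0.2   0.6  ] [0.775 0.59  0.691]
[[263.94080155 306.75916106]] [[316.56411199 312.07985199]]
```

Run:
```python
from h import *
print(plan([.421,.120,.16],93.4)); print(pose()[1].round(3), pose()[2]["q"])
```

```text
(array([ 43.62, -58.89,   7.14]), np.float64(17.21242377073932), 'jaw ang', np.float64(-69.38757622926067), 't', 0.35, 'tilt', array([-1.e-04,  5.e-04, -1.e+00]))
[[ 0.936  0.352 -0.   ]
 [ 0.352 -0.936  0.   ]
 [ 0.    -0.    -1.   ]] [-1.38951874e+00  5.27766473e-01  1.43293328e+00  2.58567295e-05
  1.18135876e+00 -1.78486878e-01]
```

Request:
drive_tool(deltas=[43.6,-58.9,7.1,17.2,43.6,-58.9,7.1,17.2,43.6,-58.9,7.1,17.2,43.6,-58.9,7.1,17.2,43.6,-58.9,7.1,17.2,43.6,-58.9,7.1,17.2,43.6,-58.9,7.1,17.2,43.6,-58.9,7.1,17.2,43.6,-58.9,7.1,17.2,43.6,-58.9,7.1,17.2,43.6,-58.9,7.1,17.2,43.6,-58.9,7.1,17.2], hand=5.5, squeeze=40)

```text
t: 1.55
tcp_pos: [0.3842, -0.0088, 0.1737]
tool_rot: [1.0, 0.03, 0.001, 0.0]
force: [1.4, -0.2, -0.5]
finger_gap: 0.647
```

Run:
```python
from h import *
print(plan([.421,.120,.16],93.4)); print(pose()[1].round(3), pose()[2]["q"],pose()[0])
```

```text
(array([  4.43, -12.64,   1.38]), np.float64(-0.015977138076038955), 'jaw ang', np.float64(-86.61597713807603), 't', 1.55, 'tilt', array([ 0.0014, -0.    , -1.    ]))
[[ 0.998  0.059  0.001]
 [ 0.059 -0.998 -0.   ]
 [ 0.001  0.    -1.   ]] [-3.16287633e-01  3.13713325e-01  2.07081797e+00  6.00127096e-04
  7.55733160e-01  1.19500980e+00] [ 0.38424036 -0.0088302   0.1737299 ]
```

Request:
drive_tool(deltas=[4.4,-12.6,1.4,0,4.4,-12.6,1.4,0,4.4,-12.6,1.4,0,4.4,-12.6,1.4,0,4.4,-12.6,1.4,0,4.4,-12.6,1.4,0])

```text
t: 2.15
tcp_pos: [0.4204, 0.1188, 0.1598]
tool_rot: [1.0, 0.029, 0.0, 0.0]
force: [-0.3, 0.1, 0.1]
finger_gap: 0.645
```

Run:
```python
from h import *
print(plan([.421,.120,.03],93.4)); print(pose()[0])
d=snap("top");s=snap("scene");crop(d,250,220,410,340,"t1.png",4);crop(s,290,190,450,310,"s1.png",5)
```

```text
(array([ 0.06, -0.13, 12.98]), np.float64(-0.05818713889135552), 'jaw ang', np.float64(-86.65818713889134), 't', 2.15, 'tilt', array([ 9.e-04, -3.e-04, -1.e+00]))
[0.42037063 0.11875133 0.15983056]
```

View pics/t1.png

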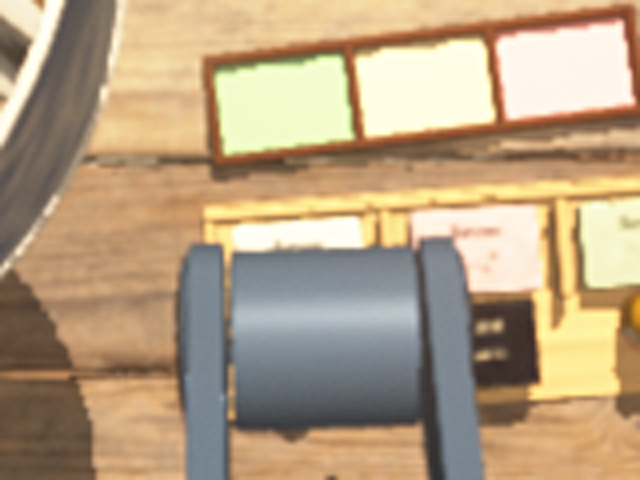

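View pics/s1.png

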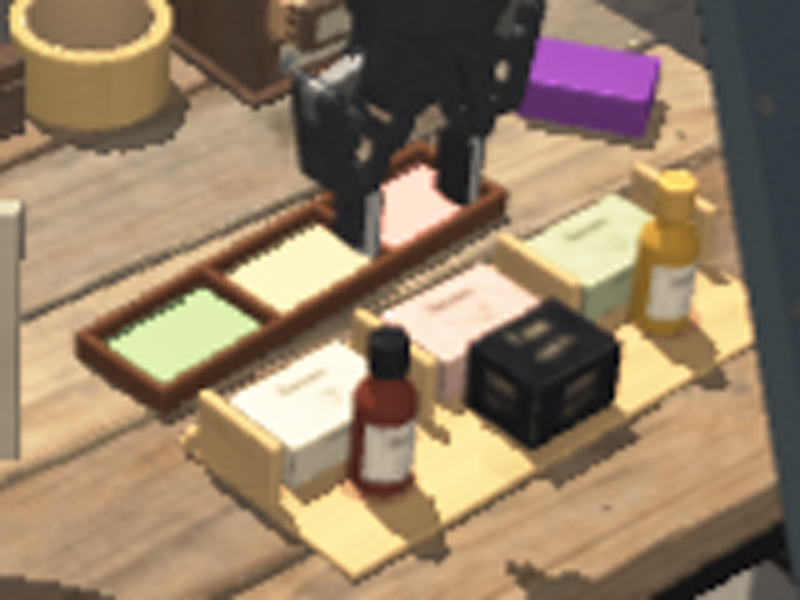

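Request:
drive_tool(deltas=[0.1,-0.1,4,0,0.1,-0.1,8,0,0.1,-0.1,11,0,0.1,-0.1,13,0,0.1,-0.1,13,0,0.1,-0.1,13,0])

```text
t: 2.85
tcp_pos: [0.4217, 0.1185, 0.0301]
tool_rot: [1.0, 0.027, 0.0, 0.0]
force: [1.4, -0.3, 0.5]
finger_gap: 0.645
```

Run:
```python
from h import *
print(pose()[0])
s=snap("scene");crop(s,290,190,450,310,"s2.png",5)
```

```text
[0.42168856 0.11846484 0.03011262]
```

View pics/s2.png

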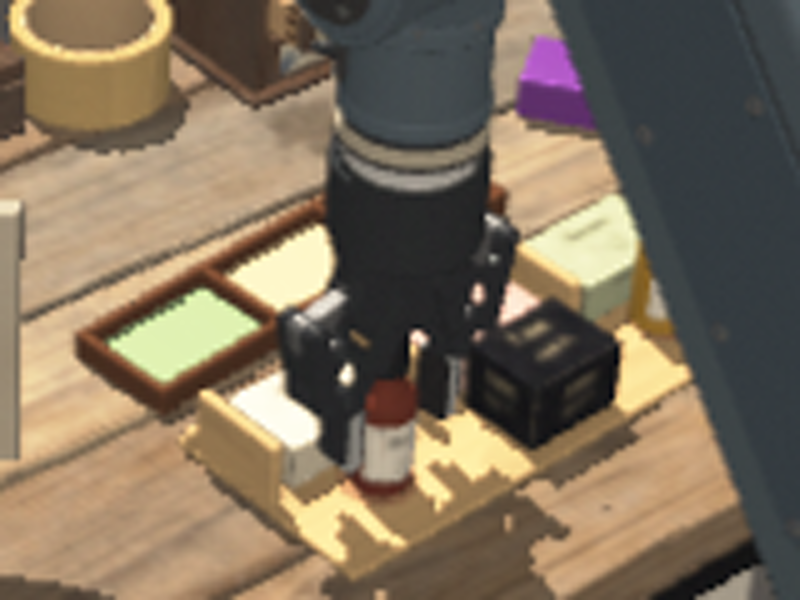

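Request:
drive_tool(deltas=[0,0,0,0,0,0,0,0,0,0,0,0,0,0,0,0,0,0,0,0,0,0,0,0], hand=2.6, squeeze=40)

```text
t: 3.5
tcp_pos: [0.4231, 0.1186, 0.032]
tool_rot: [1.0, 0.028, 0.003, 0.0]
force: [0.4, -1.8, 7.8]
finger_gap: 0.363
```

Run:
```python
from h import *
print(pose()[0])
s=snap("scene");crop(s,290,190,450,310,"s3.png",5)
print(((proj(s,[pose()[0]]))-[290,190])*5)
print(plan([.385,.24,.045],93.4))
```

```text
[0.42314022 0.11856314 0.03201713]
[[378.74194935 433.04631984]]
(array([ -3.12, -12.34,  -1.32]), np.float64(-0.1981407077807944), 'jaw ang', np.float64(-86.7981407077808), 't', 3.55, 'tilt', array([ 5.4e-03, -4.0e-04, -1.0e+00]))
```

View pics/s3.png

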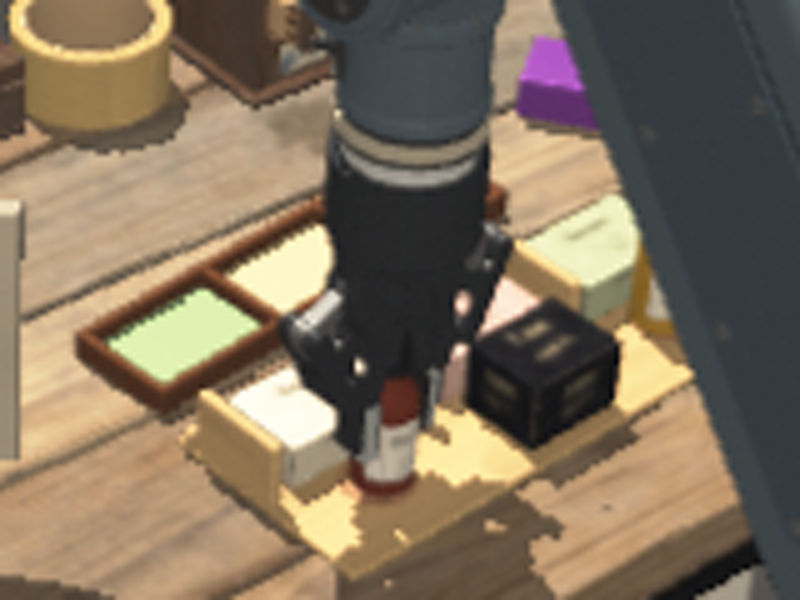

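Request:
drive_tool(deltas=[0,0,-0.8,0,0,0,-1.5,0,0,0,-2.0,0,-1,-1,-2.0,0,-3,-5,-2,0,-3.5,-9,-2,0,-3.5,-12.3,-2,0,-3.5,-12.3,-2,0,-3.5,-12.3,-2,0])

```text
t: 4.45
tcp_pos: [0.3798, 0.2401, 0.0516]
tool_rot: [1.0, 0.029, 0.002, 0.001]
force: [-0.8, 0.6, -1.0]
finger_gap: 0.364
```

Run:
```python
from h import *
print(pose()[0],pose()[1][:,2])
s=snap("scene");crop(s,230,210,390,330,"s4.png",5)
```

```text
[0.37977965 0.24008218 0.0515799 ] [ 4.16825744e-03 -9.06504248e-04 -9.99990902e-01]
```

View pics/s4.png

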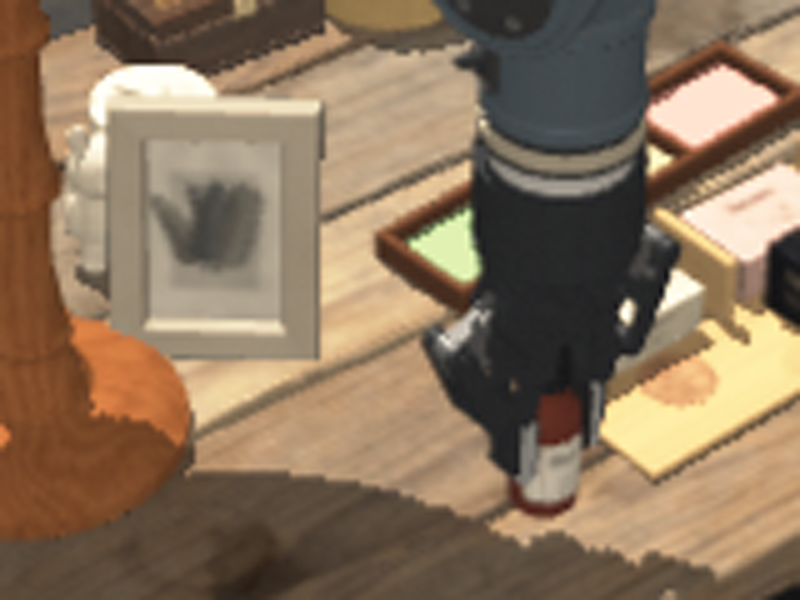

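Request:
drive_tool(deltas=[0,0,1,0,0,0,1.8,0,0,0,2.2,0,0,0,2.4,0,0,0,2.5,0,0,0,2.5,0])

```text
t: 5.1
tcp_pos: [0.3801, 0.239, 0.0265]
tool_rot: [1.0, 0.028, 0.002, 0.001]
force: [-0.4, -0.7, -1.1]
finger_gap: 0.365
```

Request:
drive_tool(deltas=[0,0,0.2,0,0,0,0.3,0,0,0,0.3,0])

```text
t: 5.4
tcp_pos: [0.3803, 0.2391, 0.0263]
tool_rot: [1.0, 0.028, 0.003, 0.0]
force: [-3.7, -1.4, 29.4]
finger_gap: 0.363
```

Request:
drive_tool(deltas=[0,0,-0.1,0,0,0,-0.2,0])

```text
t: 5.6
tcp_pos: [0.3807, 0.2392, 0.0289]
tool_rot: [1.0, 0.028, 0.004, 0.0]
force: [-0.3, -0.4, -0.7]
finger_gap: 0.371
```

Request:
drive_tool(deltas=[0,0,0,0,0,0,0,0,0,0,0,0,0,0,0,0,0,0,0,0], hand=5.5)

```text
t: 6.1
tcp_pos: [0.3806, 0.2392, 0.0287]
tool_rot: [1.0, 0.028, 0.004, 0.0]
force: [-0.6, 0.5, 0.1]
finger_gap: 0.642
```

Run:
```python
from h import *
print(pose()[0],pose()[1][:,2])
s=snap("scene");crop(s,230,210,390,330,"s5.png",5)
```

```text
[0.3805751  0.23917975 0.02866604] [ 7.18304202e-03  2.41015853e-05 -9.99974201e-01]
```

View pics/s5.png

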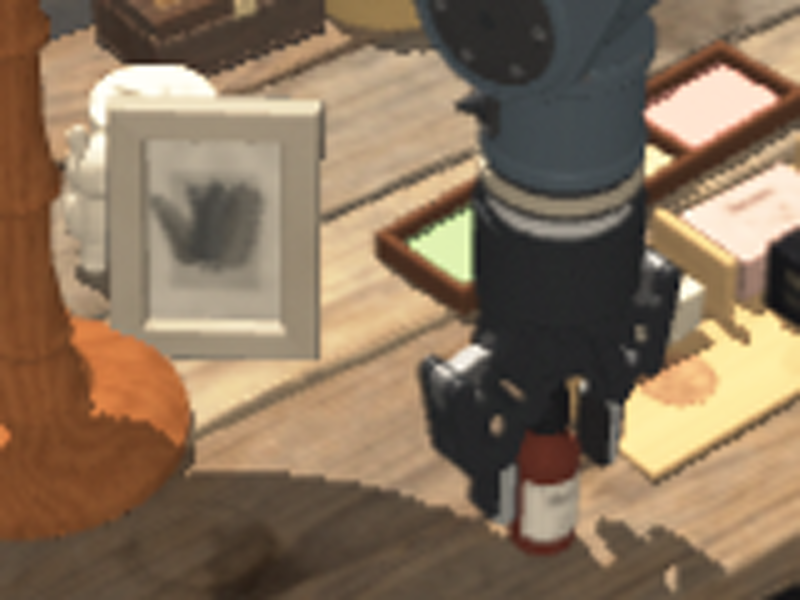

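Request:
drive_tool(deltas=[0,0,-4,0,0,0,-8,0,0,0,-11,0,0,0,-13,0,0,0,-13,0])

```text
t: 6.65
tcp_pos: [0.3813, 0.2398, 0.1612]
tool_rot: [1.0, 0.028, 0.007, -0.001]
force: [1.0, 0.5, -0.2]
finger_gap: 0.649
```

Run:
```python
from h import *
print(plan([.4695,.1235,.14],3.3),pose()[2]["q"])
d=snap("top");s=snap("scene");crop(d,230,220,390,340,"t6.png",5)
crop(s,300,200,460,320,"s6.png",5)
```

```text
(array([ 8.12, 12.11,  2.21]), np.float64(89.94684216307715), 'jaw ang', np.float64(-86.75315783692285), 't', 6.65, 'tilt', array([ 0.0134,  0.002 , -0.9999])) [ 0.31393305  0.40836507  1.93958522 -0.00312918  0.78026491  1.83027918]
```

View pics/t6.png

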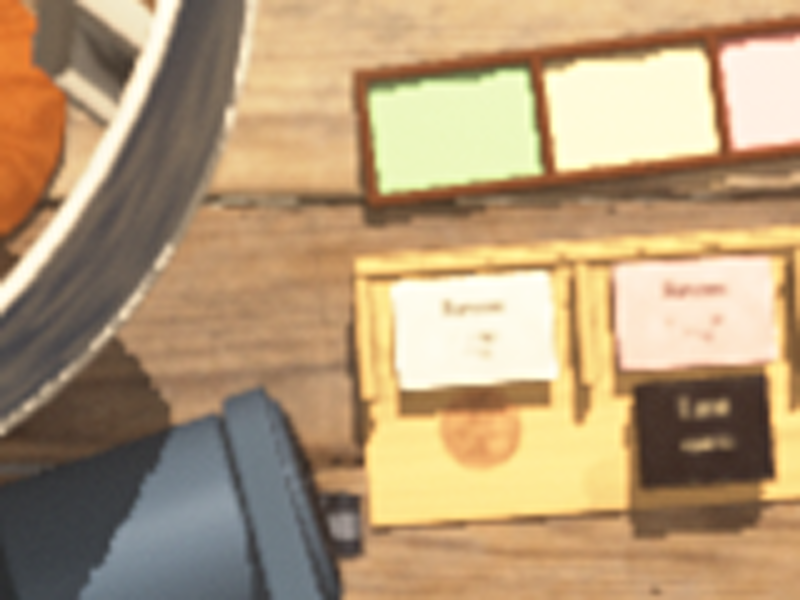

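View pics/s6.png

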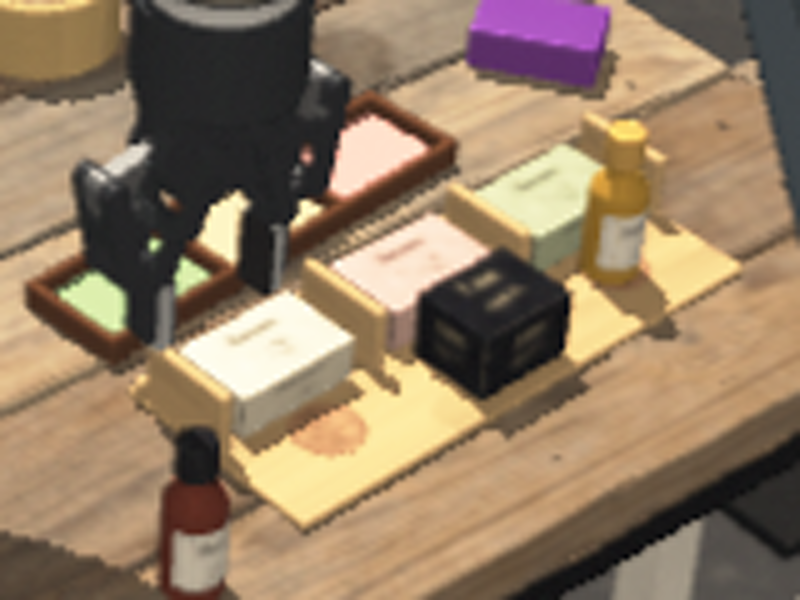

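Run:
```python
from h import *
d=snap("top")
f=lambda u,v,z:onz(d,230+u/5-.4,220+v/5-.4,z)
print("mark red",f(481,430,.006))
P=np.array([f(*p,.032) for p in [(392,284),(555,270),(549,378),(398,390)]]);print(P.round(4),P.mean(0))
print(plan([.4698,.1235,.12],3.3))
```

```text
mark red [0.42086935 0.12094744 0.006     ]
[[0.49   0.1627 0.032 ]
 [0.4957 0.0852 0.032 ]
 [0.4446 0.0888 0.032 ]
 [0.4398 0.1603 0.032 ]] [0.46753194 0.12423456 0.032     ]
(array([ 8.39, 12.04,  3.87]), np.float64(89.93120992673238), 'jaw ang', np.float64(-86.76879007326761), 't', 6.8, 'tilt', array([ 6.e-03, -4.e-04, -1.e+00]))
```

Request:
drive_tool(deltas=[0,0,0,-8.5,3,4,1,-17,6,8,2,-25.5,8.3,12,3.8,-34,8.3,12,3.8,-42.5,8.3,12,3.8,-51,8.3,12,3.8,-59.5,8.3,12,3.8,-68,8.3,12,3.8,-76.5,8.3,12,3.8,-85,8.3,12,3.8,-90,8.3,12,3.8,-90], hand=8.2)

```text
t: 8.0
tcp_pos: [0.4677, 0.1237, 0.119]
tool_rot: [0.687, 0.727, 0.001, 0.001]
force: [0.1, 0.7, 0.2]
finger_gap: 0.958
```

Request:
drive_tool(deltas=[0,0,0,0,0,0,0,0,0,0,0,0])

```text
t: 8.3
tcp_pos: [0.4675, 0.1237, 0.1186]
tool_rot: [0.687, 0.726, 0.0, 0.001]
force: [1.4, -1.2, 0.3]
finger_gap: 0.955
```

Run:
```python
from h import *
print(pose()[0],plan([.4690,.1238,.0155],3.3))
s=snap("scene");crop(s,300,190,460,310,"s7.png",5)
```

```text
[0.46749218 0.12368726 0.1186375 ] (array([1.000e-02, 1.400e-01, 1.031e+01]), np.float64(-0.14884432356417676), 'jaw ang', np.float64(3.151155676435817), 't', 8.3, 'tilt', array([ 1.5e-03, -5.0e-04, -1.0e+00]))
```

View pics/s7.png

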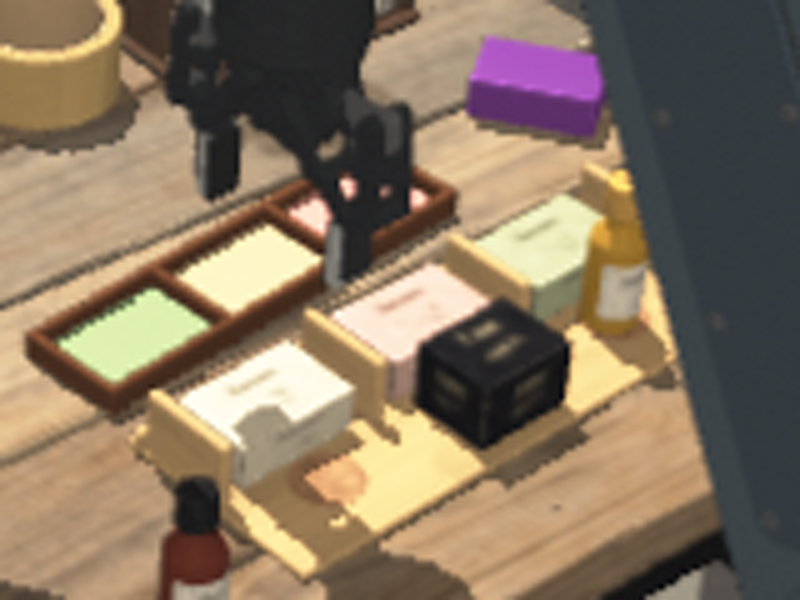

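Request:
drive_tool(deltas=[0,0.1,4,0,0,0.1,7,0,0,0.1,9,0,0,0.1,10.2,0,0,0.1,10.2,0,0,0.1,10.2,0,0,0.1,10.2,0])

```text
t: 9.05
tcp_pos: [0.4696, 0.1238, 0.0178]
tool_rot: [0.687, 0.726, 0.001, 0.002]
force: [-0.7, 0.2, 0.5]
finger_gap: 0.961
```

Run:
```python
from h import *
print(pose()[0],plan([.4690,.1238,.0155],3.3))
s=snap("scene");crop(s,300,190,460,310,"s8.png",5)
```

```text
[0.4695878  0.12375986 0.01778148] (array([ 0.01, -0.06,  0.23]), np.float64(-0.13874453976811196), 'jaw ang', np.float64(3.1612554602318808), 't', 9.05, 'tilt', array([ 4.e-03, -4.e-04, -1.e+00]))
```

View pics/s8.png

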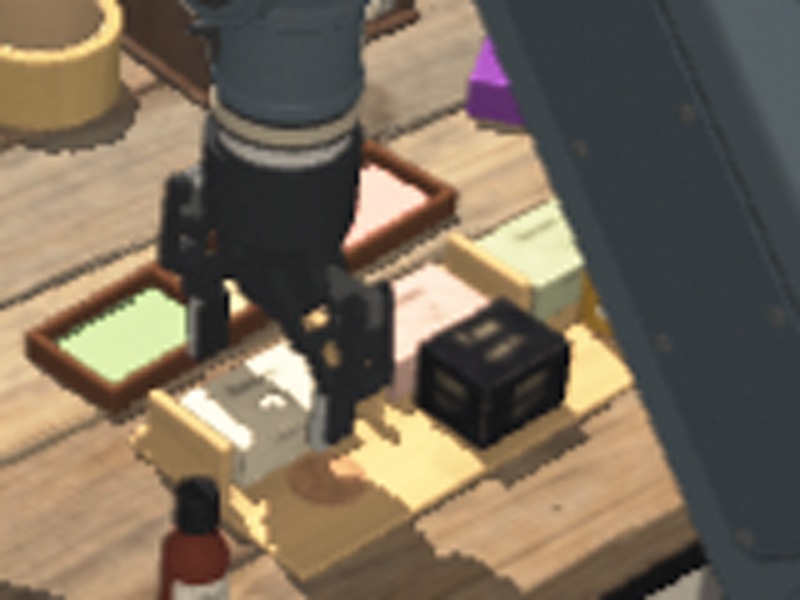

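Request:
drive_tool(deltas=[0,0,0.2,0,0,0,0.2,0,0,0,0.2,0,0,0,0.2,0,0,0,0.2,0,0,0,0.2,0], hand=4.5, squeeze=50)

```text
t: 9.7
tcp_pos: [0.47, 0.1238, 0.0166]
tool_rot: [0.687, 0.726, 0.002, 0.002]
force: [-1.4, 0.1, 4.6]
finger_gap: 0.572
```

Run:
```python
from h import *
print(pose()[0],plan([.5755,.0448,.06],6.2))
s=snap("scene");crop(s,300,190,460,310,"s9.png",5)
```

```text
[0.47001128 0.12380744 0.01661198] (array([-8.48, 10.12, -4.28]), np.float64(-3.0219835510254), 'jaw ang', np.float64(3.1780164489746037), 't', 9.7, 'tilt', array([ 5.5e-03, -4.0e-04, -1.0e+00]))
```

View pics/s9.png

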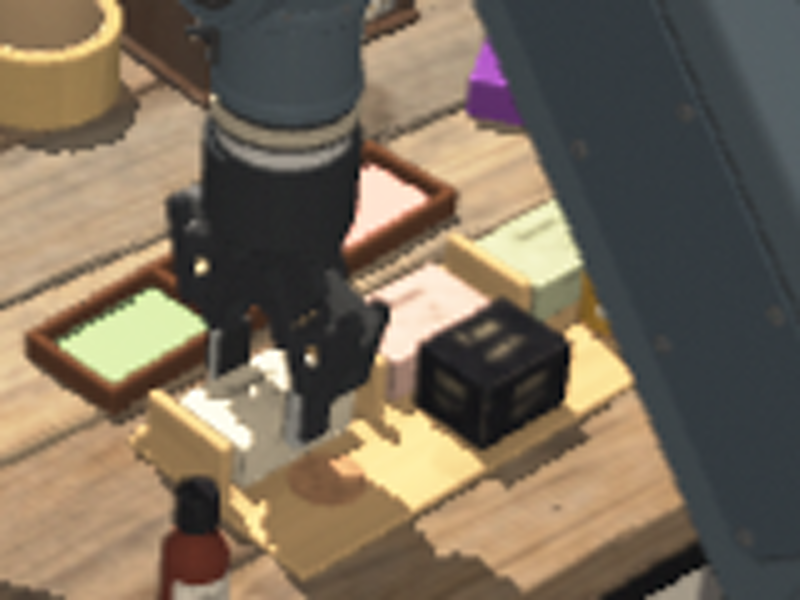

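Request:
drive_tool(deltas=[0,0,-1,0,0,0,-2.5,0,0,0,-4.5,0,0,2,-4.8,0,-2,5,-4.8,-1,-5,8,-4.8,-2,-7,9.5,-4.8,-3,-8.5,10.1,-4.8,-3,-8.5,10.1,-4,-3,-8.5,10.1,-4,-3,-8.5,10.1,-4,-3])

```text
t: 10.85
tcp_pos: [0.573, 0.0457, 0.0565]
tool_rot: [0.668, 0.744, 0.001, 0.001]
force: [-0.4, 0.7, -0.9]
finger_gap: 0.572
```

Run:
```python
from h import *
print(pose()[0],plan([.5755,.0448,.06],6.2))
s=snap("scene");d=snap("top");crop(s,300,170,460,290,"s10.png",5);crop(d,290,200,450,320,"t10.png",5)
```

```text
[0.5729858  0.04571408 0.05650144] (array([-0.12,  0.24, -0.35]), np.float64(0.015521188038263745), 'jaw ang', np.float64(6.215521188038271), 't', 10.85, 'tilt', array([ 1.6e-03,  3.0e-04, -1.0e+00]))
```

View pics/s10.png

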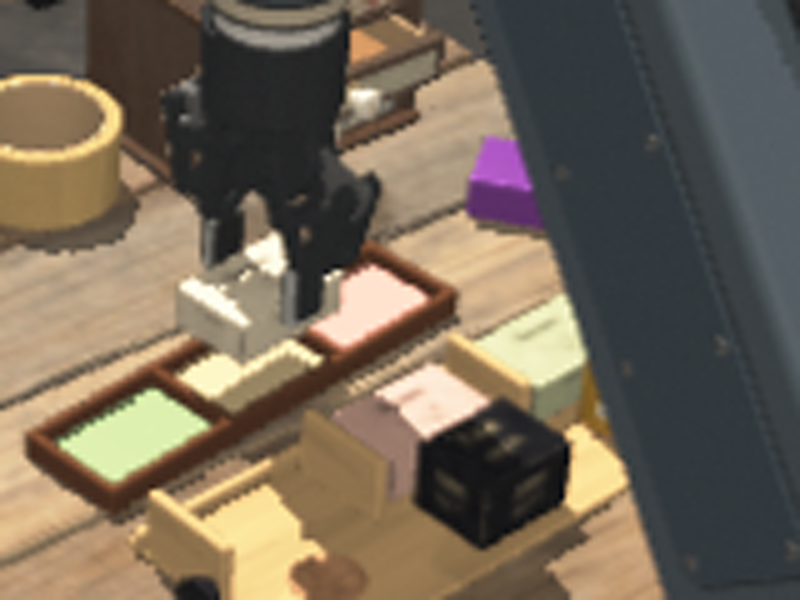

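View pics/t10.png

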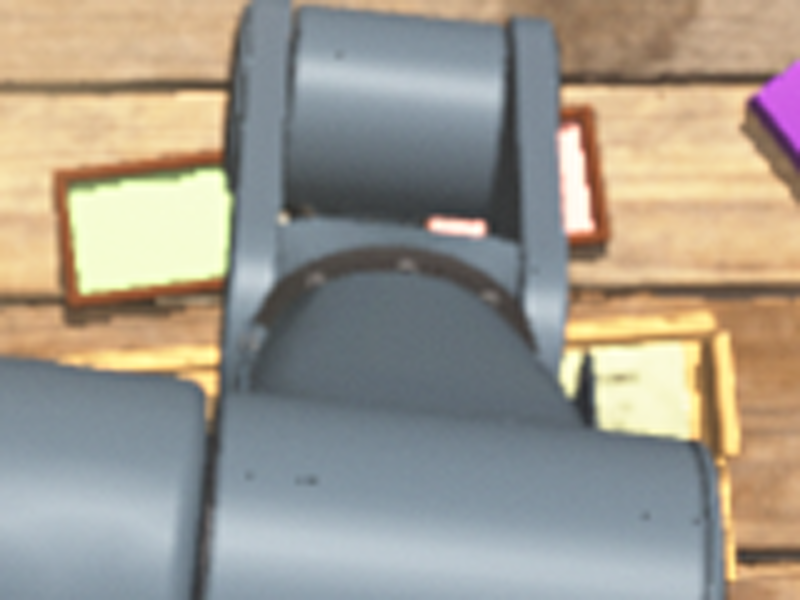

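```bash
cat >> h.py <<'E'
def box(c,yaw,sx,sy,z0,z1):
    a=np.radians(yaw);r=np.array([[np.cos(a),-np.sin(a)],[np.sin(a),np.cos(a)]])
    xy=np.array([[1,1],[1,-1],[-1,-1],[-1,1]])*[sx/2,sy/2]@r.T+np.array(c)[:2]
    return np.vstack([np.c_[xy,np.full(4,z0)],np.c_[xy,np.full(4,z1)]])
def overlay(d,boxes,x0,y0,x1,y1,name,k=5):
    im=cv2.resize(d["frame"][y0:y1,x0:x1,::-1],None,fx=k,fy=k,interpolation=cv2.INTER_CUBIC).copy()
    for B,col in boxes:
        p=((proj(d,B)-[x0,y0]+.5)*k-.5)
        p=(p*16).round().astype(int)
        for i,j in [(0,1),(1,2),(2,3),(3,0),(4,5),(5,6),(6,7),(7,4),(0,4),(1,5),(2,6),(3,7)]:
            cv2.line(im,tuple(map(int,p[i])),tuple(map(int,p[j])),col,1,cv2.LINE_AA,4)
    cv2.imwrite("pics/"+name,im)
def pocket(i,tc=(.5758,.0455),yaw=6.2):
    a=np.radians(yaw); return np.array([tc[0]-np.sin(a)*.086*i, tc[1]+np.cos(a)*.086*i])
E
python3 - <<'E'
from h import *
s=snap("scene");p=pose()[0]
B=[(box(p,6.2,.05,.075,.046,.072),(255,0,0)),(box(pocket(0),6.2,.068,.265,0,.016),(0,0,255))]
B+=[(box(pocket(i),6.2,.054,.079,.006,.016),(0,255,0)) for i in(1,0,-1)]
overlay(s,B,300,170,460,290,"o10.png")
d=np.load("top0.npy",allow_pickle=True).item()
overlay(d,B[1:],290,200,450,320,"o10t.png")
E
```

```text
(no output)
```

View pics/o10.png

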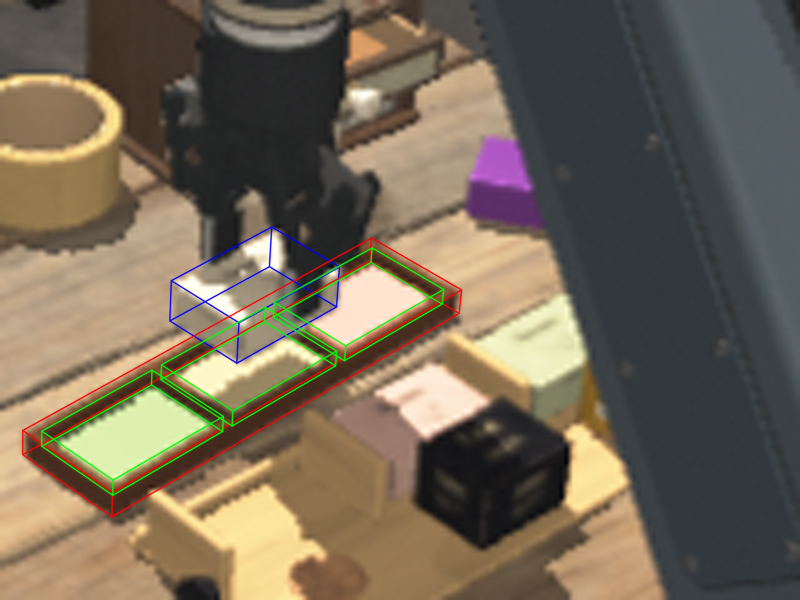

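View pics/o10t.png

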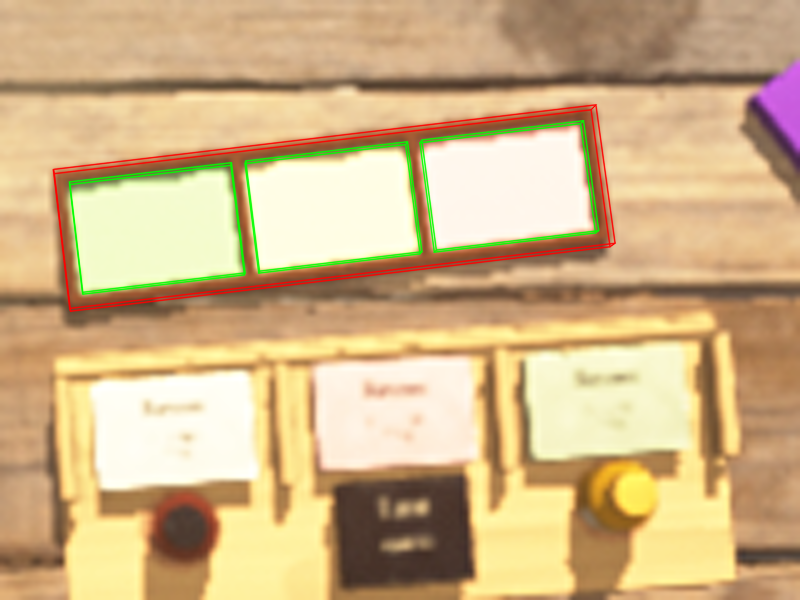

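Run:
```python
from h import *
s=snap("scene");p=pose()[0]
crop(s,325,205,385,260,"z10.png",12)
B=[(box(p,6.2,.05,.075,.046,.072),(255,0,0)),(box(pocket(0),6.2,.068,.265,0,.016),(0,0,255))]
print(((proj(s,B[0][0])-[325,205]+.5)*12).round(0).tolist())
```

```text
[[107.0, 349.0], [346.0, 219.0], [507.0, 316.0], [268.0, 451.0], [111.0, 253.0], [352.0, 124.0], [514.0, 220.0], [273.0, 354.0]]
```

View pics/z10.png

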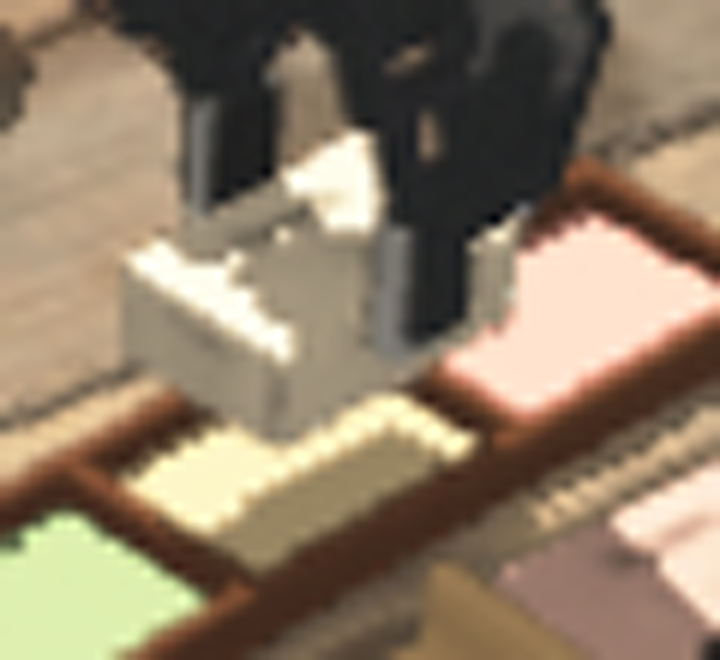

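Run:
```python
from h import *
s=snap("scene");p=pose()[0]
a=[302,245,352,285]; b=[365,213,400,241]
im1=cv2.resize(s["frame"][245:285,302:352,::-1],None,fx=8,fy=8,interpolation=cv2.INTER_CUBIC)
im2=cv2.resize(s["frame"][213:253,355:405,::-1],None,fx=8,fy=8,interpolation=cv2.INTER_CUBIC)
cv2.imwrite("pics/z11.png",np.hstack([im1,im2]))
T=box(pocket(0),6.2,.068,.265,0,.016)
print("L",((proj(s,T)-[302,245]+.5)*8).round(0).tolist()); print("R(+400)",((proj(s,T)-[355,213]+.5)*8+[400,0]).round(0).tolist())
for i in (1,-1):
    print(((proj(s,box(pocket(i),6.2,.054,.079,.006,.016))-([302,245] if i==1 else [355,213])+.5)*8+([0,0] if i==1 else [400,0])).round(0).tolist())
```

```text
L [[20.0, 127.0], [575.0, -182.0], [719.0, -99.0], [163.0, 227.0], [20.0, 89.0], [579.0, -219.0], [723.0, -136.0], [164.0, 188.0]]
R(+400) [[-4.0, 383.0], [551.0, 74.0], [695.0, 157.0], [139.0, 483.0], [-4.0, 345.0], [555.0, 37.0], [699.0, 120.0], [140.0, 444.0]]
[[51.0, 114.0], [226.0, 16.0], [340.0, 90.0], [164.0, 193.0], [51.0, 90.0], [227.0, -8.0], [341.0, 66.0], [165.0, 168.0]]
[[397.0, 163.0], [554.0, 76.0], [668.0, 142.0], [511.0, 233.0], [399.0, 140.0], [556.0, 53.0], [670.0, 119.0], [513.0, 209.0]]
```

View pics/z11.png

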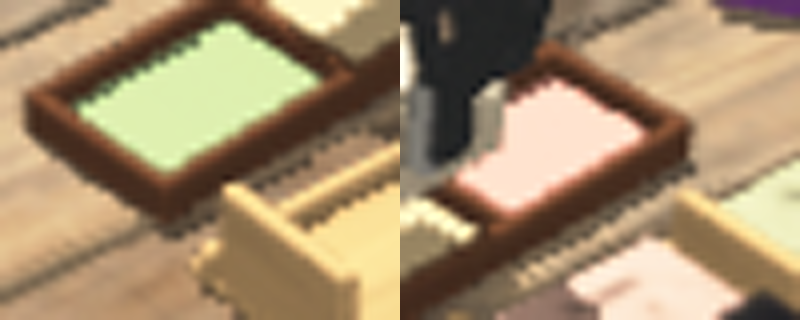

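Request:
drive_tool(deltas=[-0.1,0.3,1,0,-0.1,0.3,2,0,-0.1,0.3,2.5,0,-0.1,0.3,2.5,0,-0.1,0.3,2.5,0])

```text
t: 11.6
tcp_pos: [0.5779, 0.0446, 0.0319]
tool_rot: [0.668, 0.744, 0.001, 0.002]
force: [0.7, -0.0, -0.5]
finger_gap: 0.571
```

Run:
```python
from h import *
s=snap("scene");p=pose()[0];print(p,plan([*pocket(0),.02],6.2))
crop(s,325,205,395,265,"z12.png",11)
z=p[2]-.0166
for n,B in (("bar",box(p,6.2,.05,.075,.006+z,.032+z)),("pk",box(pocket(0),6.2,.054,.079,.006,.016))):
    print(n,((proj(s,B)-[325,205]+.5)*11).round(0).tolist())
```

```text
[0.57818896 0.04454729 0.03220541] (array([ 0.12, -0.23,  1.22]), np.float64(0.02848373871815113), 'jaw ang', np.float64(6.2284837387181575), 't', 11.65, 'tilt', array([ 5.1e-03, -3.0e-04, -1.0e+00]))
bar [[90.0, 393.0], [307.0, 273.0], [452.0, 362.0], [235.0, 487.0], [93.0, 306.0], [312.0, 188.0], [459.0, 276.0], [240.0, 399.0]]
pk [[79.0, 450.0], [307.0, 323.0], [463.0, 420.0], [236.0, 552.0], [80.0, 418.0], [309.0, 291.0], [466.0, 387.0], [237.0, 519.0]]
```

View pics/z12.png

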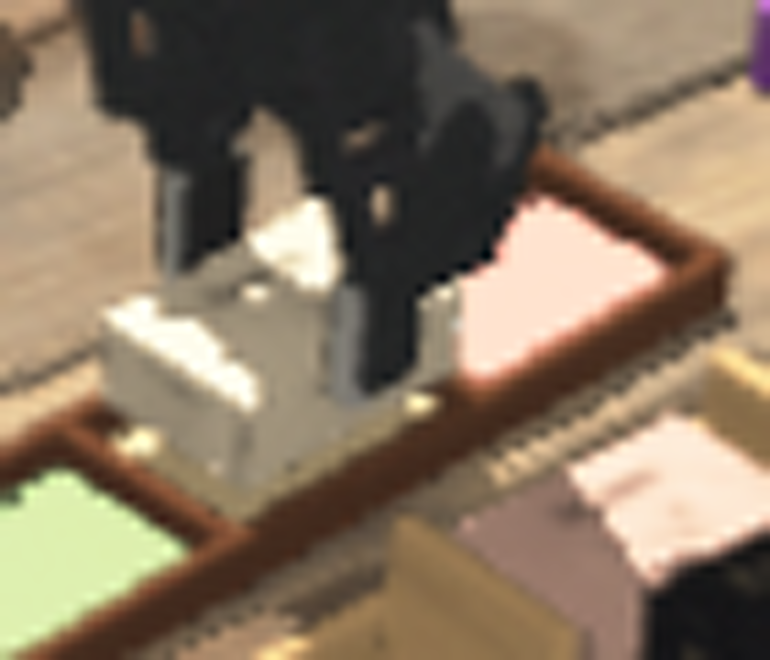

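Request:
drive_tool(deltas=[0.1,-0.25,0,0,0.1,-0.25,0,0,0.1,-0.25,0,0,0.1,-0.25,0,0])

```text
t: 12.05
tcp_pos: [0.5757, 0.0453, 0.0324]
tool_rot: [0.668, 0.744, 0.002, 0.002]
force: [0.4, -0.1, -1.3]
finger_gap: 0.569
```

Run:
```python
from h import *
s=snap("scene");p=pose()[0];print(p,plan([*pocket(0),.0175],6.2))
```

```text
[0.57575721 0.04523048 0.03238547] (array([ 0.03, -0.  ,  1.49]), np.float64(0.0279707571538097), 'jaw ang', np.float64(6.227970757153816), 't', 12.1, 'tilt', array([ 5.5e-03, -4.0e-04, -1.0e+00]))
```

Lower in small steps.

Request:
drive_tool(deltas=[0,0,0.3,0,0,0,0.6,0,0,0,0.8,0,0,0,0.9,0,0,0,0.9,0])

```text
t: 12.6
tcp_pos: [0.576, 0.0452, 0.0263]
tool_rot: [0.668, 0.745, 0.002, 0.002]
force: [-3.7, 0.2, 20.8]
finger_gap: 0.57
```

Run:
```python
from h import *
s=snap("scene");p,R,st=pose();print(p,st["force"],st["ft_torque"],R[:,2])
crop(s,325,205,395,265,"z13.png",11)
```

```text
[0.57599183 0.04520412 0.02630914] [-3.9685977   0.22610605 20.99840691] [-2.33292695e-02  1.14418138e+00 -4.17099009e-04] [ 6.07950404e-03 -6.42912530e-04 -9.99981313e-01]
```

View pics/z13.png

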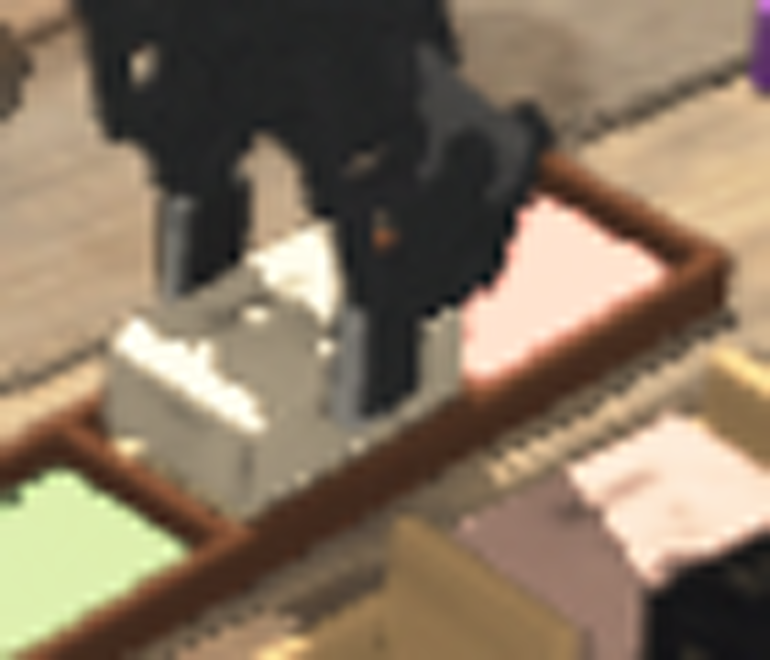

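Request:
drive_tool(deltas=[0,0.1,0.1,0,0,0.2,0.1,0,0,0.2,0.1,0])

```text
t: 12.95
tcp_pos: [0.5783, 0.0454, 0.0251]
tool_rot: [0.668, 0.745, 0.002, 0.003]
force: [-0.1, -0.4, -1.6]
finger_gap: 0.568
```

Run:
```python
from h import *
p,R,st=pose();print(p,st["force"],st["ft_torque"],R[:,2])
```

```text
[0.5782573  0.04540334 0.02506043] [-0.14164713 -0.44178601 -1.56741683] [-0.00407823  0.0673886  -0.03824583] [ 6.48535205e-03 -6.83933248e-04 -9.99978736e-01]
```

Request:
drive_tool(deltas=[0,0,0.2,0,0,0,0.4,0,0,0,0.6,0,0,0,0.7,0,0,0,0.7,0])

```text
t: 13.45
tcp_pos: [0.578, 0.0454, 0.0176]
tool_rot: [0.668, 0.745, 0.002, 0.002]
force: [0.1, 0.1, -1.5]
finger_gap: 0.57
```

Run:
```python
from h import *
p,R,st=pose();print(p,st["force"],st["ft_torque"],R[:,2])
```

```text
[0.57804164 0.04543527 0.01762949] [ 0.08953006  0.05513583 -1.49574432] [ 0.03410539  0.04323186 -0.01116105] [ 5.71895545e-03 -5.85901108e-04 -9.99983475e-01]
```

Request:
drive_tool(deltas=[0,0,0.1,0,0,0,0.1,0])

```text
t: 13.65
tcp_pos: [0.5782, 0.0454, 0.0167]
tool_rot: [0.668, 0.745, 0.002, 0.002]
force: [-0.5, 0.8, -0.6]
finger_gap: 0.569
```

Request:
drive_tool(deltas=[0,0,0,0,0,0,0,0,0,0,0,0,0,0,0,0,0,0,-1,0,0,0,-4,0,0,0,-8,0,0,0,-10,0,0,0,-10,0,0,0,-10,0], hand=8.2)

```text
t: 14.65
tcp_pos: [0.5776, 0.0455, 0.1175]
tool_rot: [0.668, 0.745, 0.002, 0.003]
force: [-0.2, -0.0, 0.3]
finger_gap: 0.958
```

Run:
```python
from h import *
p,R,st=pose();print(p,R[:,2],plan([.4186,.0168,.12],93))
s=snap("scene")
B=[(box(pocket(0,(.578,.0455)),6.2,.05,.075,.006,.032),(255,0,0))]
overlay(s,[],300,180,460,300,"o14.png")
overlay(s,B,300,180,460,300,"o14b.png")
```

```text
[0.57761018 0.04550374 0.11748795] [ 7.20219445e-03 -7.40547387e-04 -9.99973790e-01] (array([ -1.12, -16.12,  -0.36]), np.float64(-86.7554498472814), 'jaw ang', np.float64(6.2445501527186105), 't', 14.65, 'tilt', array([ 7.2e-03, -7.0e-04, -1.0e+00]))
```

View pics/o14.png

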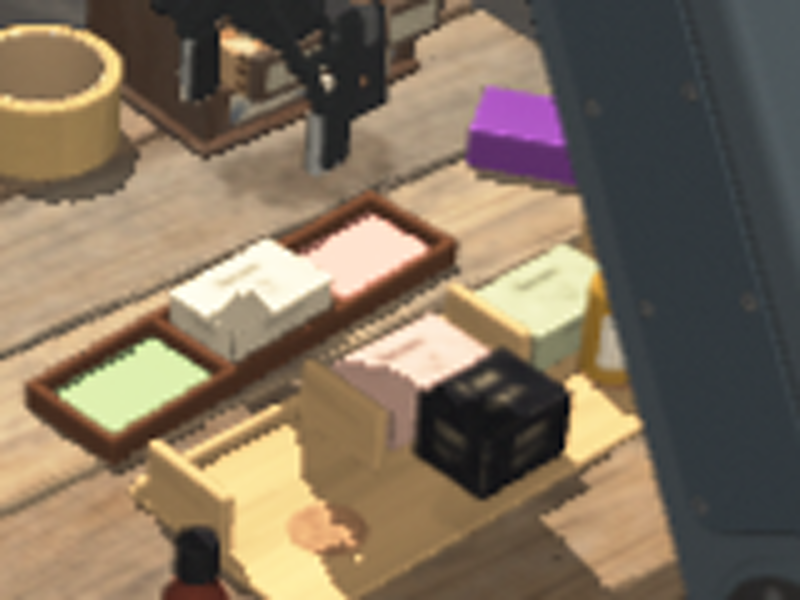

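Request:
drive_tool(deltas=[0,-2,0,-8.5,-0.5,-6,0,-17,-1,-10,0,-25.5,-1.1,-13,0,-34,-1.1,-16.1,0,-42.5,-1.1,-16.1,0,-51,-1.1,-16.1,0,-59.5,-1.1,-16.1,0,-68,-1.1,-16.1,0,-76.5,-1.1,-16.1,0,-85,-1.1,-16.1,0,-86.8,-1.1,-16.1,0,-86.8])

```text
t: 15.9
tcp_pos: [0.4172, 0.0173, 0.1147]
tool_rot: [-0.026, 1.0, 0.0, 0.001]
force: [-0.2, 0.3, 0.5]
finger_gap: 0.957
```

Request:
drive_tool(deltas=[0,0,0,0,0,0,0,0])

```text
t: 16.1
tcp_pos: [0.4166, 0.0174, 0.1142]
tool_rot: [-0.026, 1.0, 0.0, 0.0]
force: [0.4, 0.1, 0.2]
finger_gap: 0.961
```

Run:
```python
from h import *
p,R,st=pose();print(p,R[:,2],st["q"],plan([.4188,.0168,.013],93))
s=snap("scene")
B=[(box((.4188,.0168),3,.05,.062,.006,.046),(255,0,0))]
overlay(s,B,320,180,480,300,"o15.png")
```

```text
[0.41662319 0.01738431 0.11420685] [ 5.89161048e-04  5.27672193e-04 -9.99999687e-01] [-2.28219986e-01  4.76000140e-01  2.05185255e+00  1.12462137e-03
  6.13285763e-01 -1.85214966e+00] (array([-0.21, -0.07, 10.12]), np.float64(-0.008359382296831086), 'jaw ang', np.float64(92.99164061770317), 't', 16.1, 'tilt', array([ 6.e-04,  5.e-04, -1.e+00]))
```

View pics/o15.png

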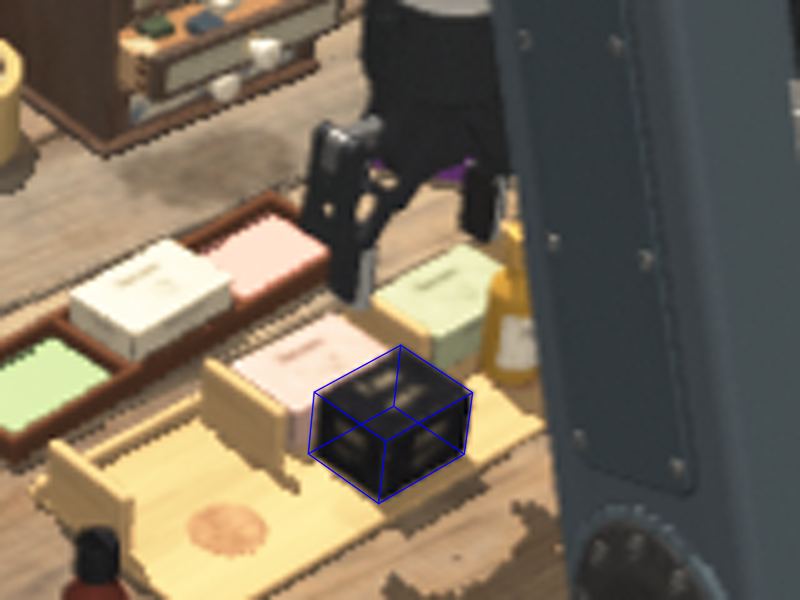

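Request:
drive_tool(deltas=[-0.2,-0.1,4,0,-0.2,-0.1,7,0,-0.2,-0.1,9,0,-0.2,-0.1,10.1,0,-0.2,-0.1,10.1,0,-0.2,-0.1,10.1,0])

```text
t: 16.75
tcp_pos: [0.4192, 0.0165, 0.0137]
tool_rot: [-0.026, 1.0, 0.0, 0.001]
force: [0.3, 1.0, -1.0]
finger_gap: 0.962
```

Run:
```python
from h import *
p,R,st=pose();print(p,st["force"],plan([.4188,.0168,.013],93))
s=snap("scene")
overlay(s,[],320,180,480,300,"o16.png")
```

```text
[0.41916071 0.01646733 0.01366521] [ 0.30019497  1.03914914 -1.00879989] (array([0.03, 0.04, 0.07]), np.float64(-0.003387465510968468), 'jaw ang', np.float64(92.99661253448903), 't', 16.75, 'tilt', array([ 1.4e-03,  3.0e-04, -1.0e+00]))
```

View pics/o16.png

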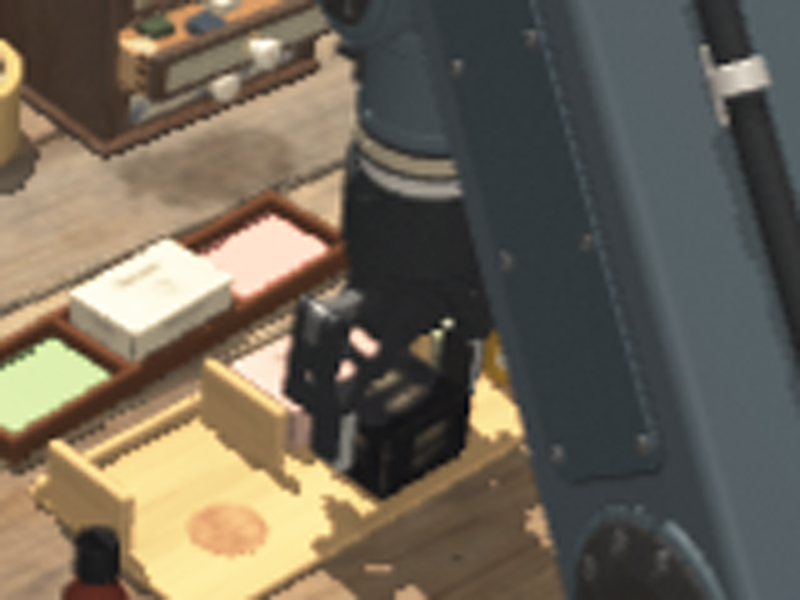

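Request:
drive_tool(deltas=[0,0,0.1,0,0,0,0.1,0,0,0,0.1,0,0,0,0.1,0,0,0,0.1,0], hand=5.6, squeeze=40)

```text
t: 17.3
tcp_pos: [0.4201, 0.0163, 0.014]
tool_rot: [-0.026, 1.0, -0.0, 0.002]
force: [-0.3, 0.7, 6.0]
finger_gap: 0.721
```

Run:
```python
from h import *
p,R,st=pose();print(p,st["force"],plan([.4118,.119,.03],93))
```

```text
[0.4200523  0.01632908 0.01403917] [-0.32282646  0.73836411  6.01925498] (array([ 0.28, 10.3 , -1.6 ]), np.float64(0.007640944741382327), 'jaw ang', np.float64(93.00764094474138), 't', 17.3, 'tilt', array([ 4.7e-03, -4.0e-04, -1.0e+00]))
```

Request:
drive_tool(deltas=[0.2,0,-0.8,0,0.8,0,-1.5,0,1,3,-1.5,0,1,7,-1.5,0,1,10.3,-1.5,0,1,10.3,-1.5,0,1,10.3,-1.5,0,1,10.3,-1.5,0])

```text
t: 18.1
tcp_pos: [0.4046, 0.118, 0.0292]
tool_rot: [-0.026, 1.0, -0.0, 0.002]
force: [-0.3, 0.5, -0.6]
finger_gap: 0.719
```

Run:
```python
from h import *
p,R,st=pose();print(p,st["force"],plan([.412,.119,.015],93))
s=snap("scene")
overlay(s,[],300,180,460,300,"o17.png")
```

```text
[0.40457438 0.1180452  0.02923102] [-0.27170668  0.51159425 -0.56004581] (array([-0.74,  0.06,  1.43]), np.float64(-0.029890632397538752), 'jaw ang', np.float64(92.97010936760246), 't', 18.1, 'tilt', array([ 4.9e-03, -5.0e-04, -1.0e+00]))
```

View pics/o17.png

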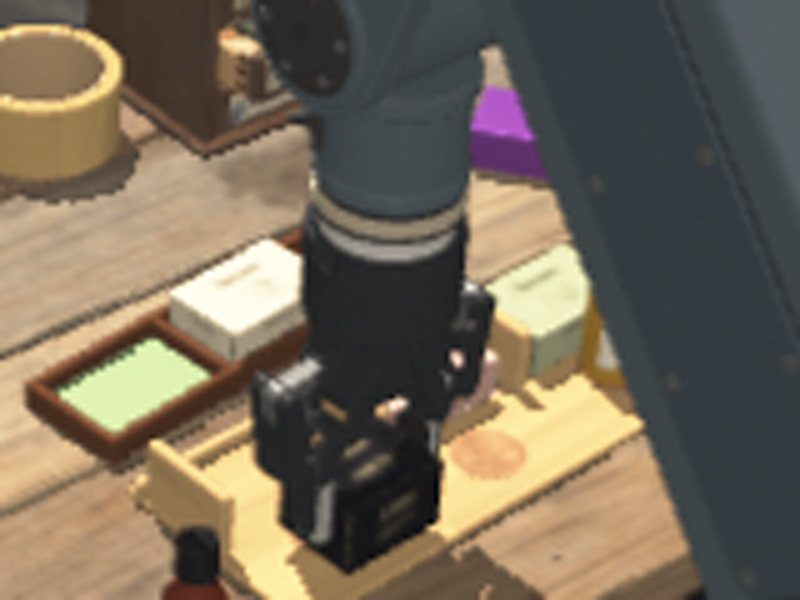

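Request:
drive_tool(deltas=[-0.6,0,0.5,0,-0.6,0,1.0,0,-0.6,0,1.35,0,-0.6,0,1.4,0,-0.6,0,1.4,0])

```text
t: 18.65
tcp_pos: [0.4104, 0.1179, 0.0148]
tool_rot: [-0.025, 1.0, -0.0, 0.002]
force: [0.2, -0.4, -0.1]
finger_gap: 0.72
```

Request:
drive_tool(deltas=[0,0,0.1,0,0,0,0.1,0])

```text
t: 18.85
tcp_pos: [0.4103, 0.118, 0.0141]
tool_rot: [-0.025, 1.0, -0.0, 0.002]
force: [-0.5, -0.8, 2.2]
finger_gap: 0.715
```

Release and rise, then look.

Request:
drive_tool(deltas=[0,0,0,0,0,0,0,0,0,0,0,0,0,0,0,0,0,0,-2,0,0,0,-6,0,0,0,-10,0,0,0,-10,0,0,0,-10,0], hand=8.2)

```text
t: 19.75
tcp_pos: [0.4104, 0.1181, 0.1148]
tool_rot: [-0.025, 1.0, -0.0, 0.003]
force: [-0.3, -0.2, 0.3]
finger_gap: 0.959
```

Run:
```python
from h import *
p,R,st=pose();print(p,R[:,2],plan([.4755,.0188,.115],3.0),st["q"][5])
s=snap("scene");d=snap("top")
overlay(s,[],300,180,460,300,"o18.png");overlay(d,[],290,200,450,320,"t18.png")
```

```text
[0.41037503 0.11805754 0.11481578] [ 6.55503516e-03 -5.13160177e-04 -9.99978384e-01] (array([ -6.  , -10.24,   0.03]), np.float64(89.91927041387645), 'jaw ang', np.float64(92.91927041387645), 't', 19.75, 'tilt', array([ 6.6e-03, -5.0e-04, -1.0e+00])) -1.6032677262707822
```

View pics/o18.png

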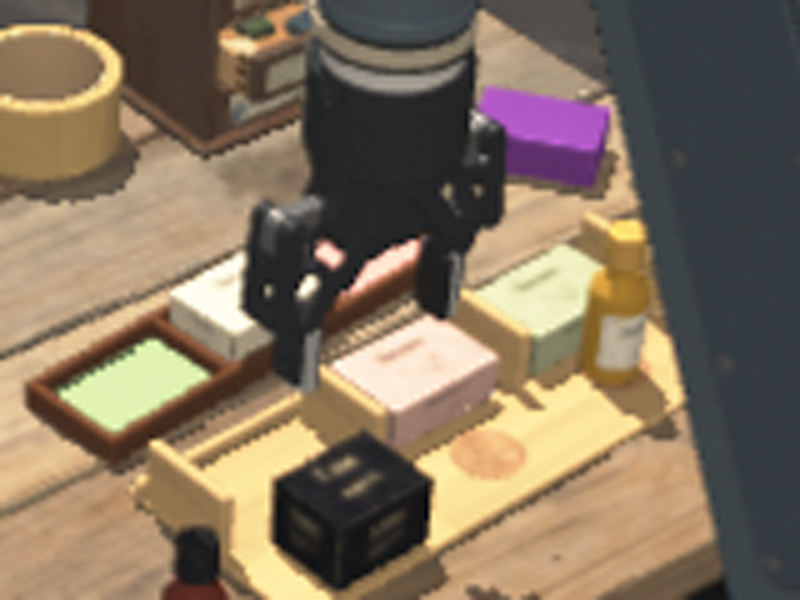

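View pics/t18.png

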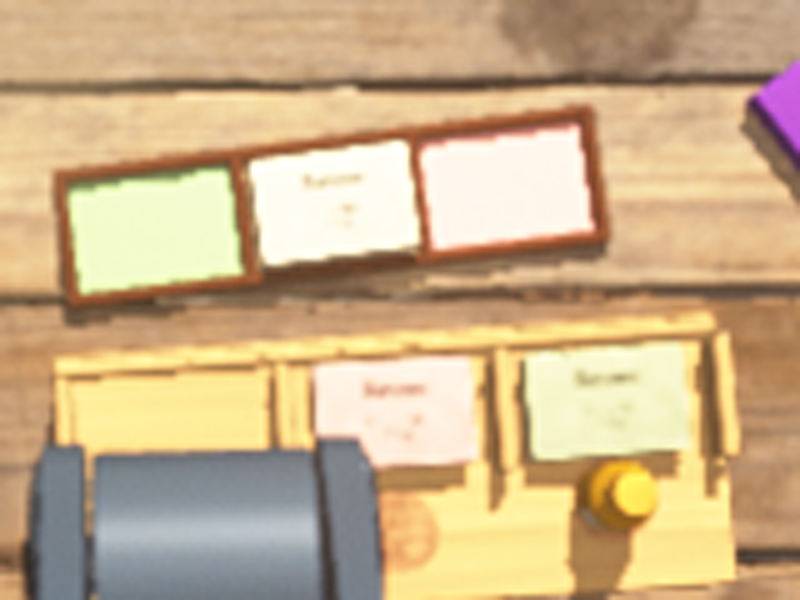

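Request:
drive_tool(deltas=[0,0,0,8.5,-3,-4,0,17,-6,-8,0,25.5,-6.1,-10.2,0,34,-6.1,-10.2,0,42.5,-6.1,-10.2,0,51,-6.1,-10.2,0,59.5,-6.1,-10.2,0,68,-6.1,-10.2,0,76.5,-6.1,-10.2,0,85,-6.1,-10.2,0,89.9,-6.1,-10.2,0,89.9])

```text
t: 21.05
tcp_pos: [0.4741, 0.0194, 0.1118]
tool_rot: [0.688, 0.725, -0.001, -0.001]
force: [-0.5, 0.4, 0.4]
finger_gap: 0.963
```

Request:
drive_tool(deltas=[0,0,0,0,0,0,0,0])

```text
t: 21.25
tcp_pos: [0.4734, 0.0195, 0.1109]
tool_rot: [0.688, 0.726, -0.001, -0.002]
force: [0.3, -0.2, -0.9]
finger_gap: 0.955
```

Run:
```python
from h import *
d=snap("top")
f=lambda u,v,z:onz(d,290+u/5-.4,200+v/5-.4,z)
P=np.array([f(*p,.032) for p in [(312,364),(475,355),(480,460),(318,468)]]);print(P.mean(0),np.degrees(np.arctan2(*( (P[1]-P[0])[:2]))))
P=np.array([f(*p,.032) for p in [(523,350),(690,339),(692,448),(533,459)]]);print("green",P.mean(0))
P=np.array([f(*p,.032) for p in [(248,156),(408,140),(419,248),(261,265)]]);print("creambar",P.mean(0))
print("mark carton",f(408,533,.006))
p,R,st=pose();print(p,R[:,2],plan([.4765,.0185,.017],3.0))
s=snap("scene")
overlay(s,[],300,180,460,300,"o19.png")
```

```text
[0.47522551 0.0184507  0.032     ] 177.46563883892713
green [ 0.48019953 -0.08276219  0.032     ]
creambar [0.57566443 0.04610874 0.032     ]
mark carton [0.418223   0.01186736 0.006     ]
[0.47365902 0.01942245 0.1111374 ] [-3.28743004e-03  4.92132537e-04 -9.99994475e-01] (array([-0.11,  0.31,  9.41]), np.float64(0.06738836496003842), 'jaw ang', np.float64(3.0673883649600406), 't', 21.3, 'tilt', array([-3.3e-03,  5.0e-04, -1.0e+00]))
```

View pics/o19.png

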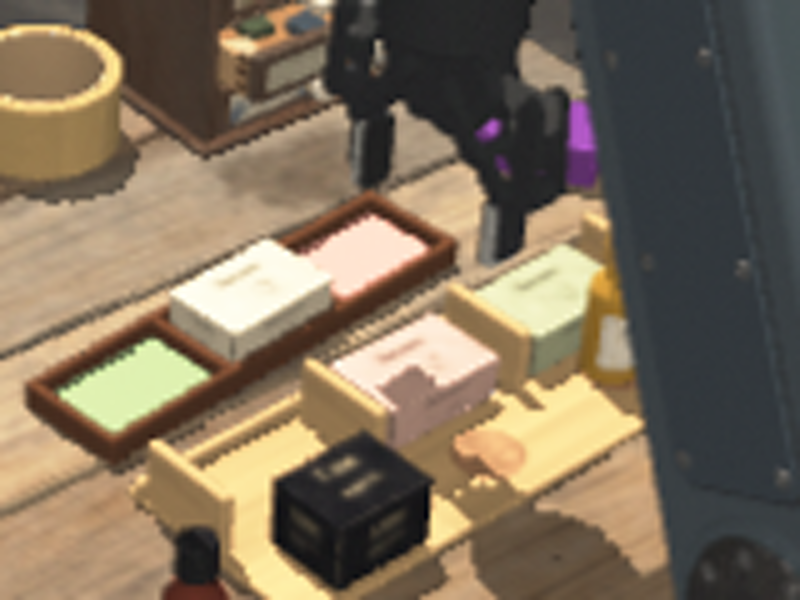

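Request:
drive_tool(deltas=[-0.1,0.3,4,0,-0.1,0.3,7,0,-0.1,0.3,8.8,0,-0.1,0.3,9.4,0,-0.1,0.3,9.4,0,-0.1,0.3,9.4,0,-0.1,0.3,9.4,0])

```text
t: 22.05
tcp_pos: [0.4774, 0.0185, 0.0184]
tool_rot: [0.688, 0.726, -0.0, -0.0]
force: [0.8, -0.4, 0.8]
finger_gap: 0.962
```

Run:
```python
from h import *
p,R,st=pose();print(p,R[:,2],plan([.477,.018,.0166],3.0))
s=snap("scene")
overlay(s,[],300,180,460,300,"o20.png")
```

```text
[0.4773776  0.01851441 0.01835827] [-5.88208003e-04 -1.78409618e-05 -9.99999827e-01] (array([-0.05, -0.04,  0.18]), np.float64(0.0682208419097492), 'jaw ang', np.float64(3.0682208419097527), 't', 22.05, 'tilt', array([-6.e-04, -0.e+00, -1.e+00]))
```

View pics/o20.png

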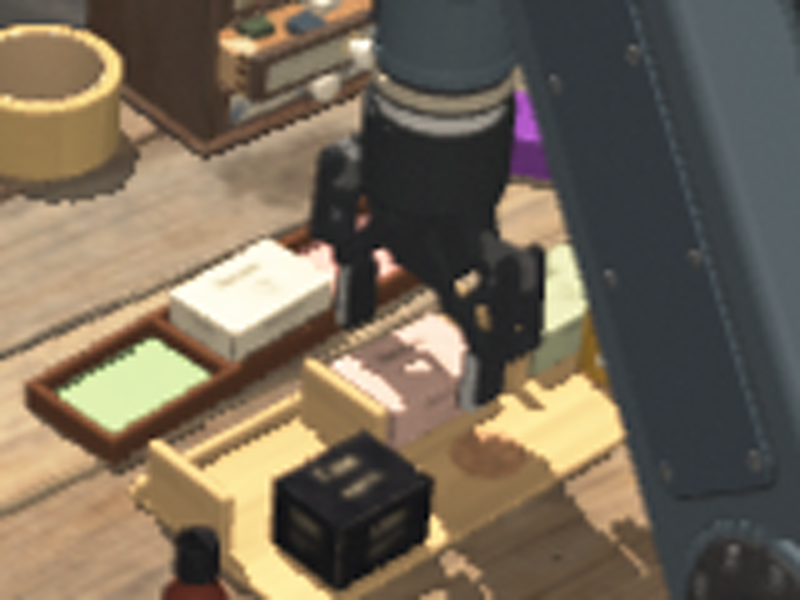

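Request:
drive_tool(deltas=[0,0,0.2,0,0,0,0.2,0,0,0,0.2,0,0,0,0.2,0,0,0,0.2,0,0,0,0.2,0], hand=4.5, squeeze=50)

```text
t: 22.7
tcp_pos: [0.4777, 0.0185, 0.017]
tool_rot: [0.688, 0.726, 0.0, 0.0]
force: [-1.0, -0.8, 4.1]
finger_gap: 0.575
```

Run:
```python
from h import *
p,R,st=pose();print(p,st["force"],plan([*pocket(-1,(.578,.0455)),.055],6.2),pocket(-1,(.578,.0455)))
```

```text
[0.47767591 0.01845851 0.01703491] [-0.9616735  -0.76783522  4.11088916] (array([-6.42, 10.63, -3.79]), np.float64(-3.132537441402718), 'jaw ang', np.float64(3.067462558597276), 't', 22.7, 'tilt', array([ 5.e-04, -2.e-04, -1.e+00])) [ 0.58728794 -0.03999698]
```

Request:
drive_tool(deltas=[0,0,-1,0,0,0,-2.5,0,0,0,-4.5,0,0,2,-4.8,0,-2,5,-4.8,-1,-4,8,-4.8,-2,-6,10,-4.8,-3.1,-6.4,10.6,-4.5,-3.1,-6.4,10.6,-4,-3.1,-6.4,10.6,-4,-3.1,-6.4,10.6,-4,-3.1,-6.4,10.6,-4,-3.1])

```text
t: 23.9
tcp_pos: [0.5856, -0.0388, 0.057]
tool_rot: [0.668, 0.744, -0.0, -0.001]
force: [1.1, 0.4, -2.1]
finger_gap: 0.573
```

Request:
drive_tool(deltas=[0,0,0,0,0,0,0,0])

```text
t: 24.1
tcp_pos: [0.5851, -0.0383, 0.0571]
tool_rot: [0.668, 0.745, -0.0, -0.001]
force: [0.6, 0.3, 0.2]
finger_gap: 0.57
```

Run:
```python
from h import *
p,R,st=pose();print(p,st["force"],plan([*pocket(-1,(.578,.0455)),.0325],6.2))
s=snap("scene");crop(s,340,180,410,240,"z21.png",11)
```

```text
[ 0.58513001 -0.03828164  0.05708906] [0.56868203 0.32804077 0.16266129] (array([-0.2 ,  0.2 ,  2.46]), np.float64(0.03702214962136452), 'jaw ang', np.float64(6.237022149621367), 't', 24.1, 'tilt', array([-1.8e-03,  5.0e-04, -1.0e+00]))
```

View pics/z21.png

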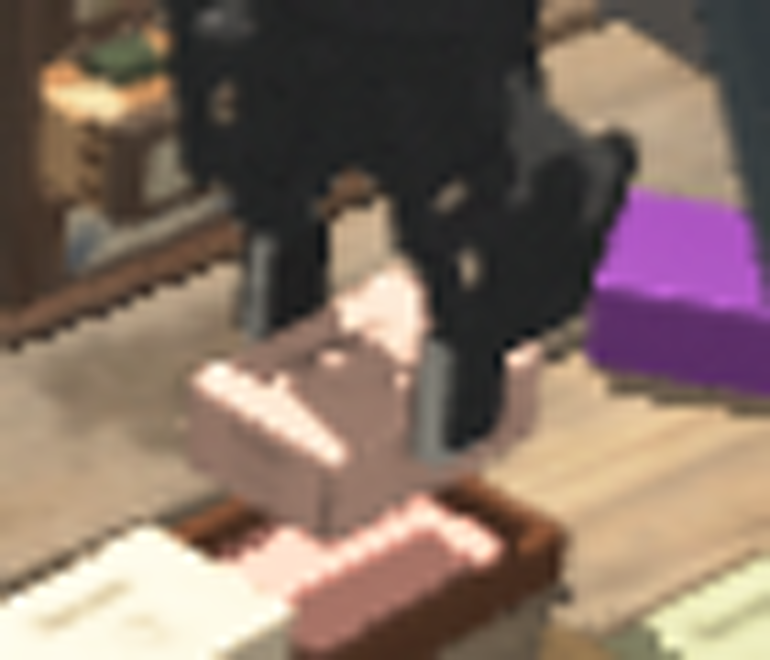

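Request:
drive_tool(deltas=[-0.2,0.2,0.5,0,-0.2,0.2,1.5,0,-0.2,0.2,2.4,0,-0.2,0.2,2.4,0,-0.2,0.2,2.4,0,-0.2,0.2,2.4,0])

```text
t: 24.75
tcp_pos: [0.5876, -0.0403, 0.033]
tool_rot: [0.668, 0.744, -0.0, -0.001]
force: [0.2, -0.5, -1.3]
finger_gap: 0.57
```

Run:
```python
from h import *
p,R,st=pose();print(p,st["force"],plan([*pocket(-1,(.578,.0455)),.0325],6.2))
s=snap("scene");crop(s,340,180,410,240,"z22.png",11)
```

```text
[ 0.58756878 -0.04026269  0.03300789] [ 0.18880055 -0.52692289 -1.30490126] (array([ 0.03, -0.02,  0.05]), np.float64(0.03153783474698457), 'jaw ang', np.float64(6.231537834746988), 't', 24.75, 'tilt', array([-1.5e-03,  4.0e-04, -1.0e+00]))
```

View pics/z22.png

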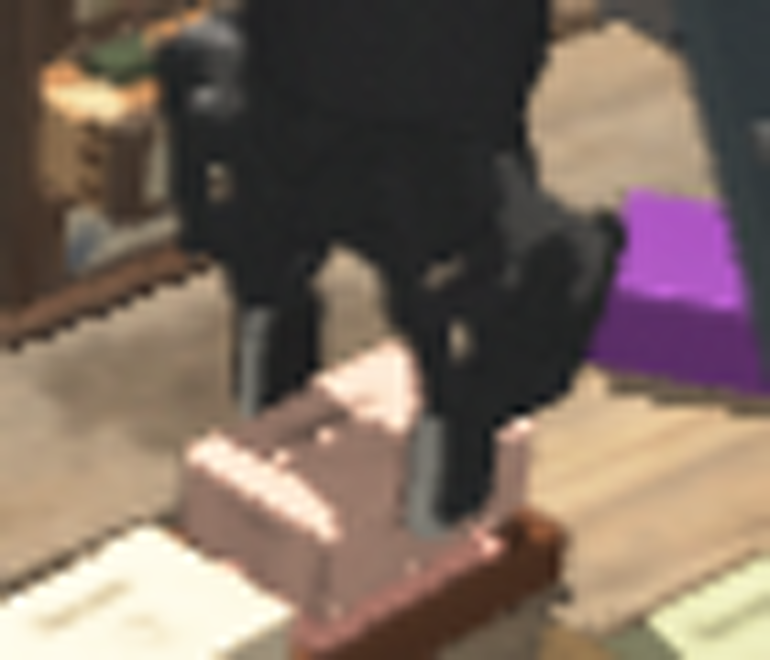

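Request:
drive_tool(deltas=[0,0,0.3,0,0,0,0.6,0,0,0,0.8,0,0,0,0.9,0,0,0,0.9,0])

```text
t: 25.3
tcp_pos: [0.5875, -0.0402, 0.024]
tool_rot: [0.668, 0.744, -0.0, -0.001]
force: [-0.7, 0.1, -0.4]
finger_gap: 0.567
```

Run:
```python
from h import *
p,R,st=pose();print(p,st["force"],st["ft_torque"])
```

```text
[ 0.58753463 -0.04024117  0.02398406] [-0.7275556   0.08826267 -0.44290944] [ 0.03119439 -0.0228444   0.02949393]
```

Request:
drive_tool(deltas=[0,0,0.3,0,0,0,0.5,0,0,0,0.65,0,0,0,0.65,0,0,0,0.65,0])

```text
t: 25.8
tcp_pos: [0.5875, -0.0402, 0.0174]
tool_rot: [0.668, 0.745, -0.0, -0.001]
force: [0.6, -0.4, -0.5]
finger_gap: 0.569
```

Request:
drive_tool(deltas=[0,0,0,0,0,0,0,0,0,0,0,0,0,0,0,0,0,0,-1,0,0,0,-4,0,0,0,-8,0,0,0,-10,0,0,0,-10,0,0,0,-10,0], hand=8.2)

```text
t: 26.8
tcp_pos: [0.5877, -0.0402, 0.1181]
tool_rot: [0.668, 0.745, -0.0, -0.0]
force: [-0.3, -0.7, -0.6]
finger_gap: 0.961
```

Run:
```python
from h import *
p,R,st=pose();print(p,R[:,2],plan([.4105,.118,.115],93),st["q"][5])
s=snap("scene");d=snap("top");overlay(s,[],300,170,460,290,"o23.png");overlay(d,[],270,200,430,320,"t23.png")
```

```text
[ 0.58765943 -0.04024806  0.11807334] [-6.24835649e-04  1.34969918e-04 -9.99999796e-01] (array([ 17.65, -15.89,   0.32]), np.float64(-86.76743422955627), 'jaw ang', np.float64(6.232565770443714), 't', 26.8, 'tilt', array([-6.e-04,  1.e-04, -1.e+00])) -0.3666995143828026
```

View pics/o23.png

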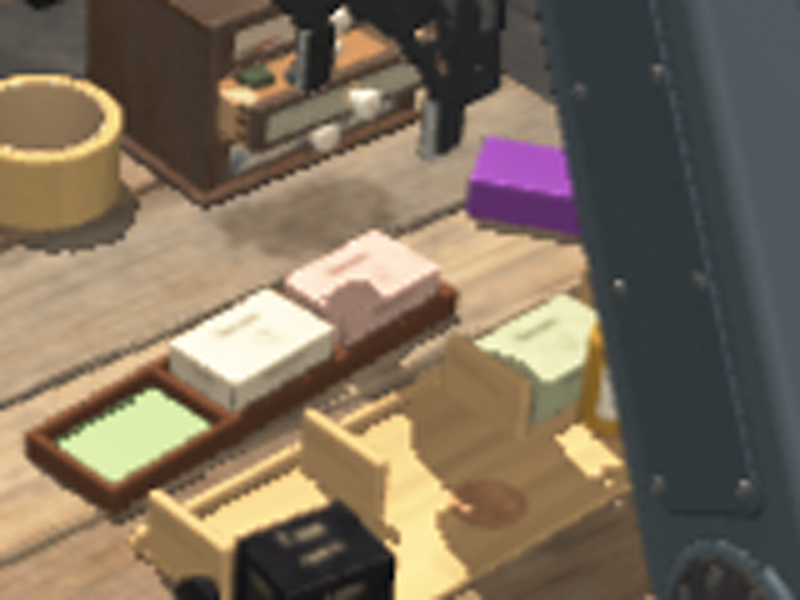

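View pics/t23.png

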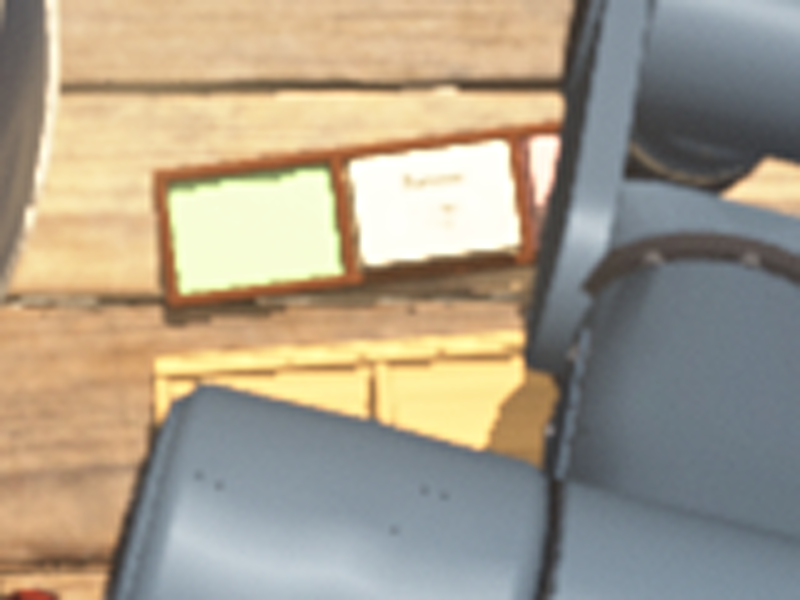

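Request:
drive_tool(deltas=[-4,-2,-2,0,-8,-4,-3,0,-12,-6,-3,0,-12,-6,-3,0,-12,-6,-3,0])

```text
t: 27.4
tcp_pos: [0.539, -0.1664, 0.1452]
tool_rot: [0.669, 0.744, -0.001, -0.003]
force: [-0.5, 0.1, -0.1]
finger_gap: 0.956
```

Run:
```python
from h import *
p,R,st=pose();print(p)
s=snap("scene");d=snap("top");overlay(s,[],300,190,460,310,"o24.png");overlay(d,[],270,220,430,340,"t24.png")
```

```text
[ 0.53902997 -0.16643208  0.1451997 ]
```

View pics/o24.png

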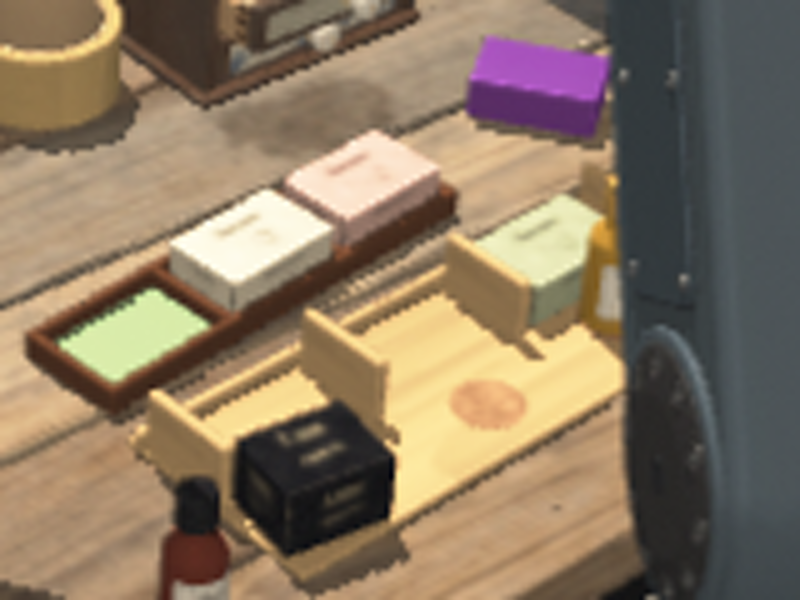

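View pics/t24.png

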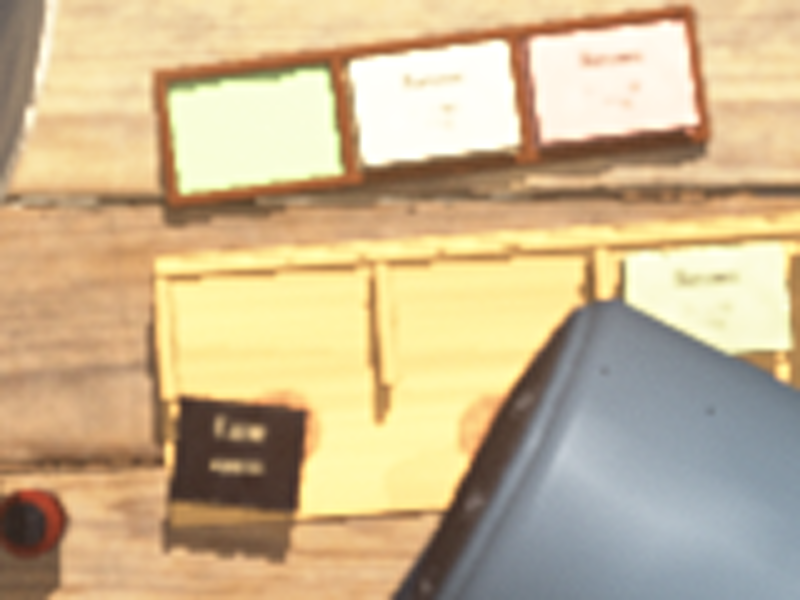

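Run:
```python
from h import *
s=snap("scene");d=snap("top")
f=lambda u,v,z:onz(d,270+u/5-.4,220+v/5-.4,z)
P=np.array([f(*p,.046) for p in [(180,396),(307,409),(299,511),(172,497)]]);e=P[0]+P[3]-P[1]-P[2]
print(P.mean(0),np.linalg.norm(e)/2,np.linalg.norm(P[0]-P[3]),"yaw",np.degrees(np.arctan2(e[1],e[0]))-90)
print("carton mark scene",onz(s,300+488/5-.4,190+403/5-.4,.006),"purple")
print("redbottle",f(33,520,.09), "scene marks red earlier")
p,R,st=pose();print(plan([.41,.135,.115],85),st["q"])
```

```text
[0.40986669 0.14100527 0.046     ] 0.05966679464801404 0.04698916942974144 yaw -6.699377043547159
carton mark scene [0.41844376 0.01562363 0.006     ] purple
redbottle [0.38084165 0.23450984 0.09      ] scene marks red earlier
(array([31.18, -9.61,  3.21]), np.float64(-78.6654293271011), 'jaw ang', np.float64(6.334570672898924), 't', 27.6, 'tilt', array([-0.0053,  0.002 , -1.    ])) [-4.92896455e-01  5.63039531e-01  1.66199836e+00 -9.46544907e-04
  9.22112609e-01 -6.02875293e-01]
```

Run:
```python
from h import *
print(plan([.411,.1405,.115],83.3))
```

```text
(array([31.72, -9.45,  3.21]), np.float64(-76.96542932710108), 'jaw ang', np.float64(6.334570672898924), 't', 27.6, 'tilt', array([-0.0053,  0.002 , -1.    ]))
```

Request:
drive_tool(deltas=[4,-1,0,-8,8,-2,0,-16,12,-3,0,-24,16,-5,1,-32,20,-6,2,-40,24,-7,2,-48,28,-8,3,-56,31.7,-9.5,3,-64,31.7,-9.5,3,-72,31.7,-9.5,3,-77,31.7,-9.5,3,-77,31.7,-9.5,3,-77], hand=7.8)

```text
t: 28.8
tcp_pos: [0.4104, 0.141, 0.1171]
tool_rot: [0.058, 0.998, 0.001, -0.003]
force: [0.3, -0.3, -0.6]
finger_gap: 0.913
```

Request:
drive_tool(deltas=[0,0,0,0,0,0,0,0])

```text
t: 29.0
tcp_pos: [0.4105, 0.1409, 0.1171]
tool_rot: [0.059, 0.998, 0.001, -0.003]
force: [0.7, -0.7, 0.2]
finger_gap: 0.914
```

Run:
```python
from h import *
print(pose()[0],plan([.411,.1405,.014],83.3))
s=snap("scene");overlay(s,[],290,180,450,300,"o25.png")
```

```text
[0.41050018 0.14093697 0.11707863] (array([-0.11, -0.05, 10.31]), np.float64(-0.05227296708153517), 'jaw ang', np.float64(83.24772703291846), 't', 29.0, 'tilt', array([-0.0052,  0.0021, -1.    ]))
```

View pics/o25.png

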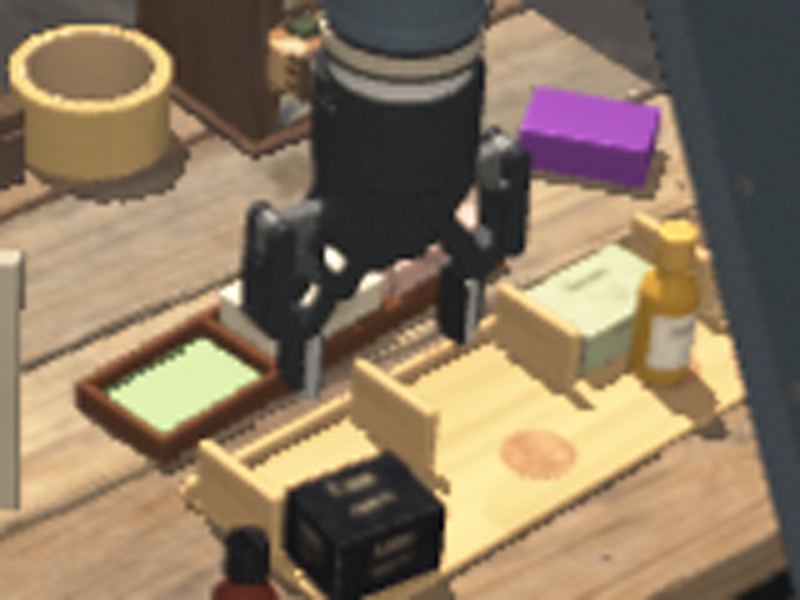

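Request:
drive_tool(deltas=[0,0,4,0,0,0,7,0,0,0,9,0,0,0,10.2,0,0,0,10.2,0,0,0,10.2,0,0,0,10.2,0])

```text
t: 29.75
tcp_pos: [0.4105, 0.141, 0.0157]
tool_rot: [0.059, 0.998, 0.001, -0.002]
force: [0.1, 0.7, -0.0]
finger_gap: 0.911
```

Run:
```python
from h import *
print(pose()[0],pose()[2]["force"],plan([.411,.1405,.014],83.3))
s=snap("scene");overlay(s,[],290,190,450,310,"o26.png")
```

```text
[0.41048939 0.14102764 0.01569258] [ 0.1033734   0.67032046 -0.00105389] (array([-0.06, -0.05,  0.17]), np.float64(-0.06609122962385072), 'jaw ang', np.float64(83.23390877037615), 't', 29.75, 'tilt', array([-0.0039,  0.0021, -1.    ]))
```

View pics/o26.png

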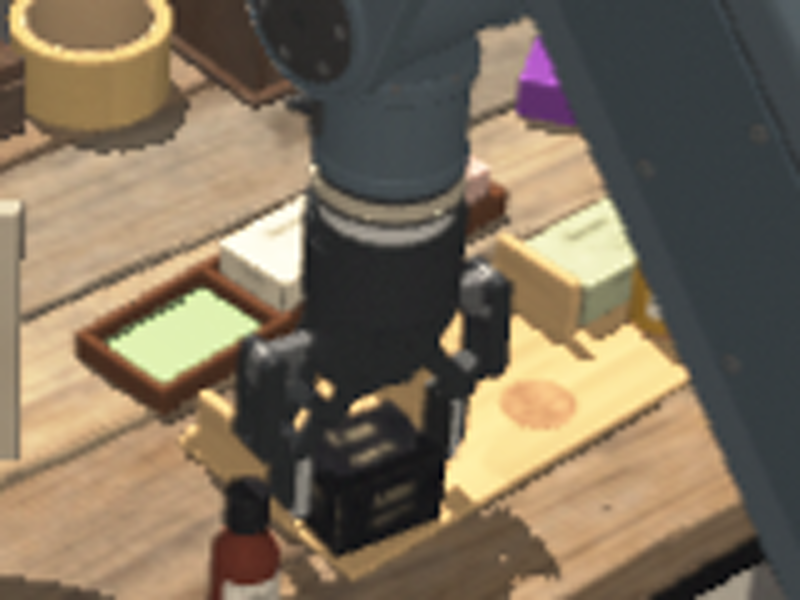

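Request:
drive_tool(deltas=[0,0,0.1,0,0,0,0.1,0,0,0,0.1,0,0,0,0.1,0,0,0,0.1,0], hand=5.6, squeeze=40)

```text
t: 30.3
tcp_pos: [0.4112, 0.1411, 0.0157]
tool_rot: [0.059, 0.998, 0.001, -0.001]
force: [0.1, -0.7, 5.9]
finger_gap: 0.719
```

Run:
```python
from h import *
print(pose()[0],pose()[2]["force"],plan([.419,.0165,.03],93))
```

```text
[0.41115565 0.14112315 0.01568721] [ 0.11560464 -0.705394    5.93780991] (array([ -2.24, -12.28,  -1.46]), np.float64(-9.760343748630092), 'jaw ang', np.float64(83.23965625136991), 't', 30.3, 'tilt', array([-0.0015,  0.0023, -1.    ]))
```

Request:
drive_tool(deltas=[0.3,0,-0.8,0,0.3,-0.5,-1.5,0,0,-4,-1.6,-3,-1,-8,-1.6,-7,-2,-12.3,-1.6,-9.8,-2.3,-12.3,-1.6,-9.8,-2.3,-12.3,-1.6,-9.8,-2.3,-12.3,-1.6,-9.8,-2.3,-12.3,-1.6,-9.8])

```text
t: 31.2
tcp_pos: [0.4187, 0.0175, 0.0315]
tool_rot: [-0.028, 1.0, 0.001, -0.001]
force: [0.3, -0.6, -0.9]
finger_gap: 0.72
```

Run:
```python
from h import *
print(pose()[0],pose()[2]["force"],plan([.420,.0165,.0162],93))
s=snap("scene");overlay(s,[],310,190,470,310,"o27.png")
```

```text
[0.41871333 0.017483   0.0315464 ] [ 0.31040924 -0.60508303 -0.94675528] (array([-0.13, -0.11,  1.53]), np.float64(0.15734994002269787), 'jaw ang', np.float64(93.1573499400227), 't', 31.2, 'tilt', array([-0.0025,  0.0026, -1.    ]))
```

View pics/o27.png

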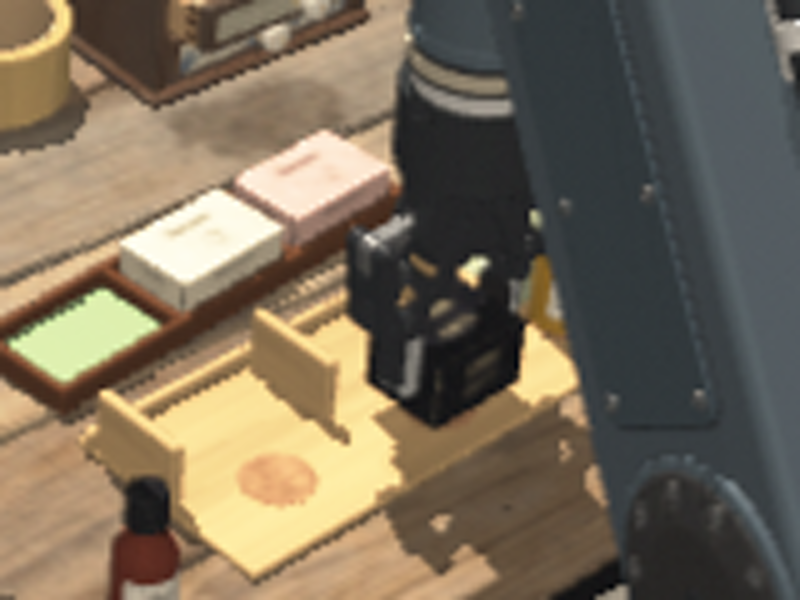

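Request:
drive_tool(deltas=[-0.1,-0.1,0.5,0,-0.1,-0.1,1.0,0,-0.1,-0.1,1.4,0,-0.1,-0.1,1.55,0,-0.1,-0.1,1.6,0,-0.1,-0.1,1.6,0])

```text
t: 31.85
tcp_pos: [0.4195, 0.017, 0.0157]
tool_rot: [-0.028, 1.0, 0.001, -0.001]
force: [-0.3, 2.0, 4.1]
finger_gap: 0.718
```

Request:
drive_tool(deltas=[0,0,0,0,0,0,0,0,0,0,0,0,0,0,0,0,0,0,-2,0,0,0,-6,0,0,0,-12,0,0,0,-12,0,0,0,-12,0], hand=8.2)

```text
t: 32.75
tcp_pos: [0.4212, 0.0164, 0.1377]
tool_rot: [-0.028, 1.0, 0.001, 0.001]
force: [-0.6, -0.0, 0.0]
finger_gap: 0.961
```

Run:
```python
from h import *
print(pose()[0],pose()[2]["q"],pose()[1][:,2],plan([.378,.238,.125],93))
s=snap("scene");overlay(s,[],310,190,470,310,"o28.png")
d=snap("top");overlay(d,[],240,220,400,340,"t28.png")
```

```text
[0.42116279 0.01637936 0.13765407] [-0.22912975  0.42851946  2.02279772  0.00323779  0.68801619 -1.85824271] [ 0.00266971  0.00148855 -0.99999533] (array([ 3.08, 22.37,  1.29]), np.float64(0.19822589053531203), 'jaw ang', np.float64(93.19822589053531), 't', 32.75, 'tilt', array([ 0.0027,  0.0015, -1.    ]))
```

View pics/o28.png

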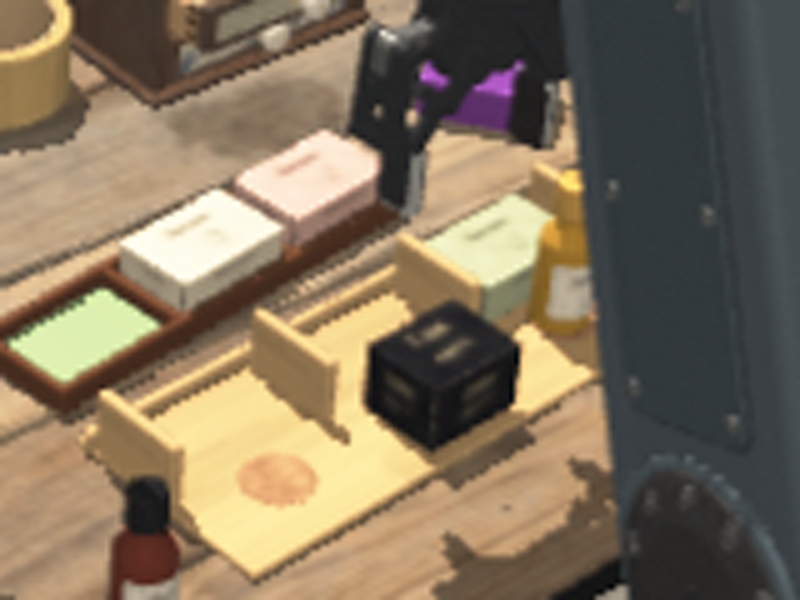

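View pics/t28.png

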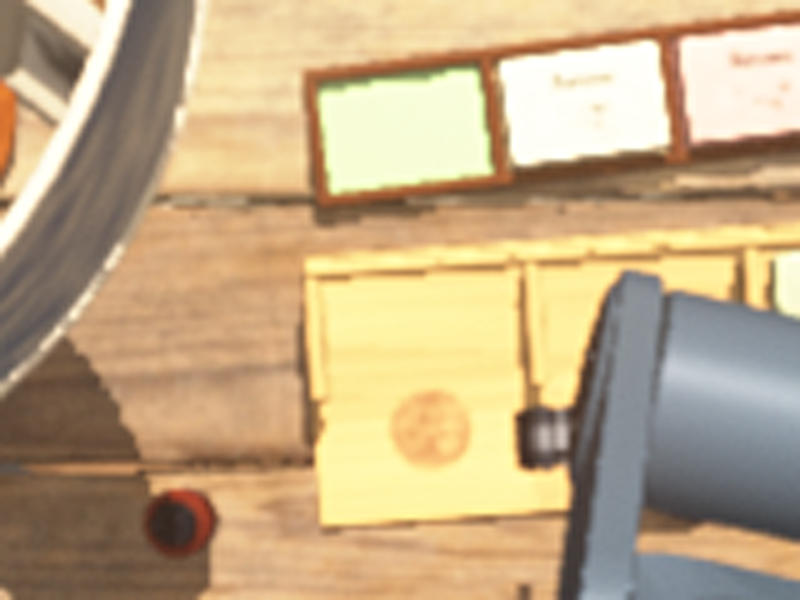

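Run:
```python
from h import *
d=snap("top")
f=lambda u,v,z:onz(d,240+u/5-.4,220+v/5-.4,z)
print("cap",f(174,524,.09),"shoulder",f(181,522,.068),"mark",f(431,429,.006))
```

```text
cap [0.37910915 0.23857018 0.09      ] shoulder [0.37960371 0.23691192 0.068     ] mark [0.42134694 0.12094132 0.006     ]
```

Request:
drive_tool(deltas=[0.5,4.5,0,0,1,9,0,0,1.8,14,0.5,0,2.5,19,1,0,2.8,22.3,1.2,0,2.8,22.3,1.2,0,2.8,22.3,1.2,0,2.8,22.3,1.2,0], hand=5.5)

```text
t: 33.7
tcp_pos: [0.3781, 0.2369, 0.1229]
tool_rot: [-0.027, 1.0, 0.001, -0.004]
force: [0.5, -0.3, -1.3]
finger_gap: 0.647
```

Request:
drive_tool(deltas=[0,0,0,0,0,0,0,0])

```text
t: 33.9
tcp_pos: [0.3783, 0.2357, 0.1227]
tool_rot: [-0.026, 1.0, 0.001, -0.004]
force: [-0.5, 0.1, -0.2]
finger_gap: 0.644
```

Run:
```python
from h import *
print(pose()[0],pose()[2]["q"],plan([.381,.2375,.026],93))
s=snap("scene");overlay(s,[],260,210,420,330,"o29.png")
```

```text
[0.37833293 0.23571451 0.12267563] [ 0.30263091  0.48387572  1.97148365  0.00657753  0.69323718 -1.32555076] (array([-0.35,  0.14,  9.67]), np.float64(-0.003307482736445877), 'jaw ang', np.float64(92.99669251726355), 't', 33.9, 'tilt', array([-0.0079,  0.0019, -1.    ]))
```

View pics/o29.png

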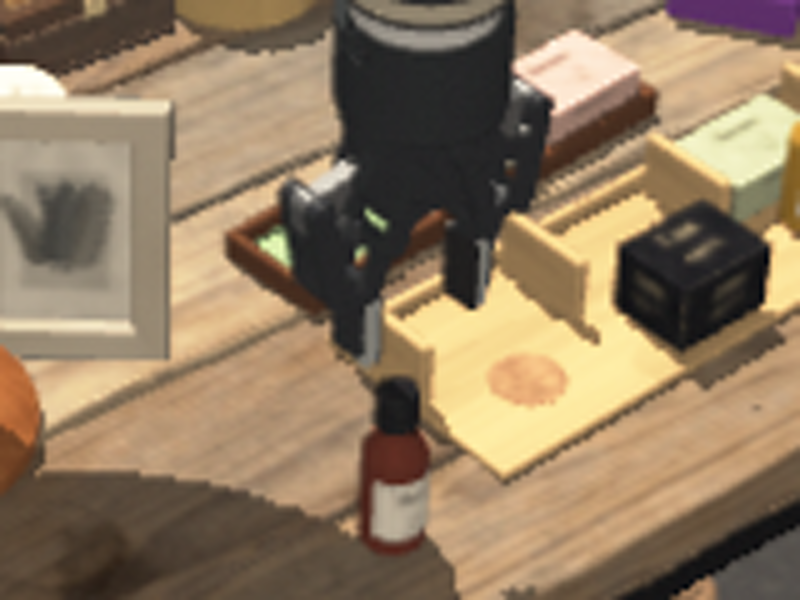

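Request:
drive_tool(deltas=[-0.3,0.1,3,0,-0.3,0.1,6,0,-0.3,0.1,8.5,0,-0.3,0.1,9.6,0,-0.3,0.1,9.6,0,-0.3,0.1,9.6,0])

```text
t: 34.55
tcp_pos: [0.381, 0.2371, 0.0272]
tool_rot: [-0.026, 1.0, 0.001, -0.003]
force: [0.1, -0.2, 0.2]
finger_gap: 0.64
```

Request:
drive_tool(deltas=[0,0,0,0,0,0,0,0,0,0,0,0,0,0,0,0,0,0,0,0,0,0,0,0], hand=2.6, squeeze=30)

```text
t: 35.15
tcp_pos: [0.3819, 0.2374, 0.0283]
tool_rot: [-0.026, 1.0, 0.002, -0.002]
force: [0.2, 0.7, 6.7]
finger_gap: 0.365
```

Run:
```python
from h import *
print(pose()[0],pose()[2]["force"],plan([.4225,.1205,.05],93),pose()[1][:,2])
s=snap("scene");overlay(s,[],260,210,420,330,"o30.png")
```

```text
[0.38188086 0.23741676 0.02834063] [0.17720495 0.74464927 6.71324936] (array([ -3.44, -11.88,  -2.22]), np.float64(-0.007625825064536684), 'jaw ang', np.float64(92.99237417493546), 't', 35.15, 'tilt', array([-0.0044,  0.003 , -1.    ])) [-0.00441455  0.00299727 -0.99998576]
```

View pics/o30.png

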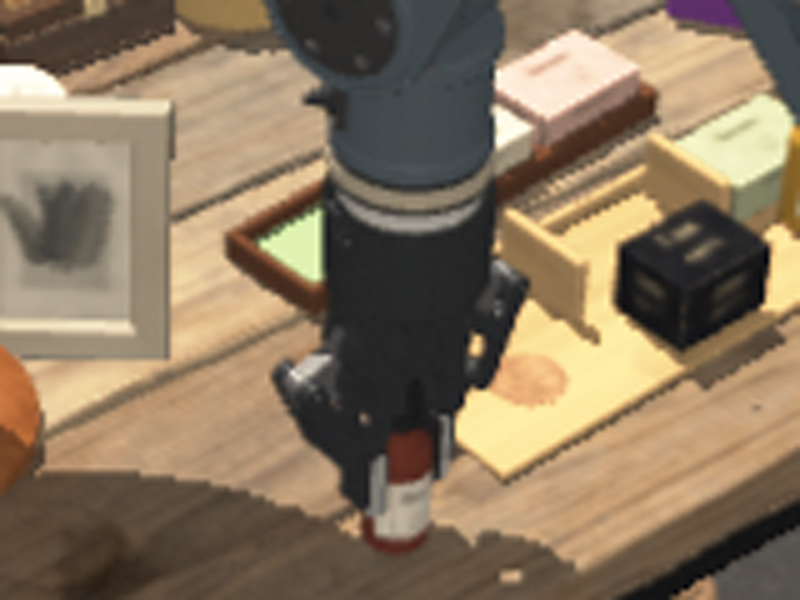

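Request:
drive_tool(deltas=[0,0,-1,0,0,0,-2.5,0,-0.5,-4,-2.5,0,-1,-8,-2.5,0,-2.5,-11.5,-2.5,0,-3.5,-11.9,-2.5,0,-3.5,-11.9,-2.5,0,-3.5,-11.9,-2.5,0,-3.5,-11.9,-2.5,0])

```text
t: 36.1
tcp_pos: [0.4218, 0.1214, 0.0529]
tool_rot: [-0.027, 1.0, 0.002, -0.003]
force: [-0.2, 0.9, -0.4]
finger_gap: 0.37
```

Run:
```python
from h import *
print(pose()[0],pose()[2]["force"],plan([.4225,.1205,.036],93),pose()[1][:,2])
s=snap("scene");overlay(s,[],290,190,450,310,"o31.png")
```

```text
[0.42184212 0.12140166 0.05291071] [-0.21527565  0.86076121 -0.38509554] (array([-0.07, -0.1 ,  1.69]), np.float64(0.10144366069006594), 'jaw ang', np.float64(93.10144366069007), 't', 36.1, 'tilt', array([-0.0059,  0.0031, -1.    ])) [-0.00588713  0.00306813 -0.99997796]
```

View pics/o31.png

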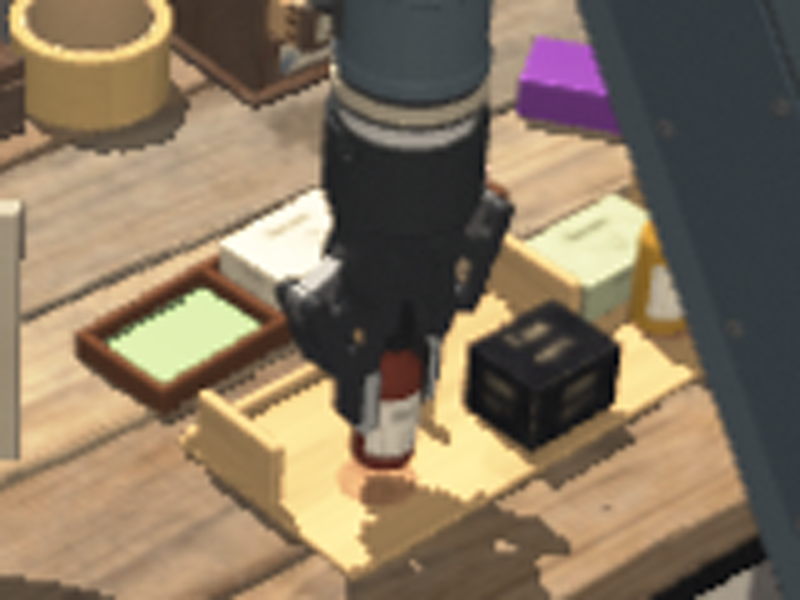

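Request:
drive_tool(deltas=[-0.6,-0.2,0.5,0,-0.6,-0.2,1.1,0,-0.6,-0.2,1.6,0,-0.6,-0.2,1.75,0,-0.6,-0.2,1.75,0,-0.6,-0.2,1.75,0])

```text
t: 36.75
tcp_pos: [0.4277, 0.1198, 0.0352]
tool_rot: [-0.027, 1.0, 0.002, -0.003]
force: [-0.2, -0.4, -1.0]
finger_gap: 0.365
```

Run:
```python
from h import *
print(pose()[0],pose()[2]["force"],plan([.4225,.1205,.036],93),pose()[1][:,2])
s=snap("scene");crop(s,340,240,390,280,"o32.png",12)
```

```text
[0.4277271  0.11980484 0.03519469] [-0.23886134 -0.39849935 -0.95796754] (array([ 0.52,  0.1 , -0.08]), np.float64(0.11112168938466027), 'jaw ang', np.float64(93.11112168938466), 't', 36.75, 'tilt', array([-0.0062,  0.0031, -1.    ])) [-0.00619926  0.00305254 -0.99997613]
```

View pics/o32.png

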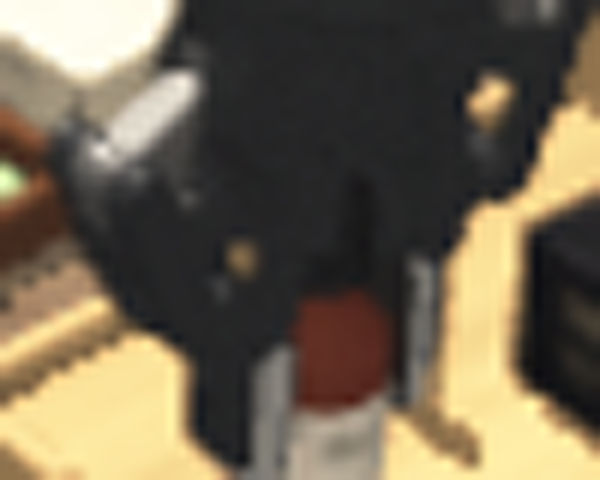

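Crop missed the base; lower slightly until contact, then look.

Request:
drive_tool(deltas=[0,0,0.1,0,0,0,0.1,0,0,0,0.1,0])

```text
t: 37.1
tcp_pos: [0.4279, 0.1198, 0.0344]
tool_rot: [-0.027, 1.0, 0.002, -0.003]
force: [-0.0, -0.1, -0.3]
finger_gap: 0.37
```

Run:
```python
from h import *
print(pose()[0],pose()[2]["force"])
s=snap("scene");overlay(s,[],310,210,430,310,"o33.png",6)
```

```text
[0.4278896  0.11975232 0.03439401] [-0.00401171 -0.10872603 -0.34120269]
```

View pics/o33.png

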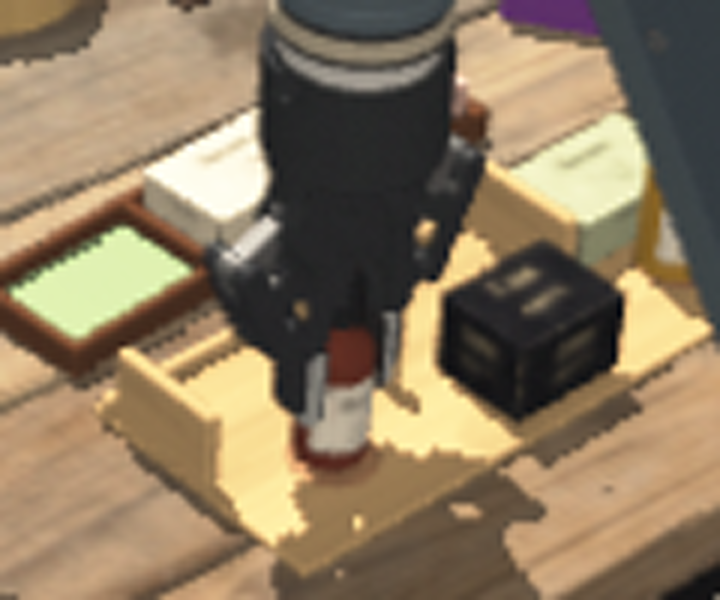

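Request:
drive_tool(deltas=[0,0,0.1,0,0,0,0.1,0,0,0,0.1,0])

```text
t: 37.45
tcp_pos: [0.428, 0.1198, 0.034]
tool_rot: [-0.027, 1.0, 0.002, -0.002]
force: [-0.5, -0.1, 5.7]
finger_gap: 0.371
```

Request:
drive_tool(deltas=[0,0,0,0,0,0,0,0,0,0,0,0,0,0,0,0], hand=5)

```text
t: 37.85
tcp_pos: [0.4279, 0.1198, 0.0339]
tool_rot: [-0.027, 1.0, 0.002, -0.003]
force: [-0.2, 0.8, 0.5]
finger_gap: 0.591
```

Request:
drive_tool(deltas=[0,0,-4,0,0,0,-8,0,0,0,-11,0,0,0,-11,0,0,0,-11,0])

```text
t: 38.35
tcp_pos: [0.4287, 0.1194, 0.1443]
tool_rot: [-0.027, 1.0, 0.002, -0.002]
force: [-0.9, 0.6, -0.8]
finger_gap: 0.586
```

Run:
```python
from h import *
print(pose()[0],pose()[2]["q"],pose()[1][:,2],plan([.4365,-.081,.145],93))
s=snap("scene");overlay(s,[],310,210,430,310,"o34.png",6)
```

```text
[0.42867838 0.11944757 0.14427051] [ 0.01751765  0.43951329  1.95739929  0.00455851  0.74825675 -1.61095905] [-0.00362525  0.00303839 -0.99998881] (array([  0.31, -20.06,  -0.14]), np.float64(0.11278918857273368), 'jaw ang', np.float64(93.11278918857273), 't', 38.35, 'tilt', array([-0.0036,  0.003 , -1.    ]))
```

View pics/o34.png

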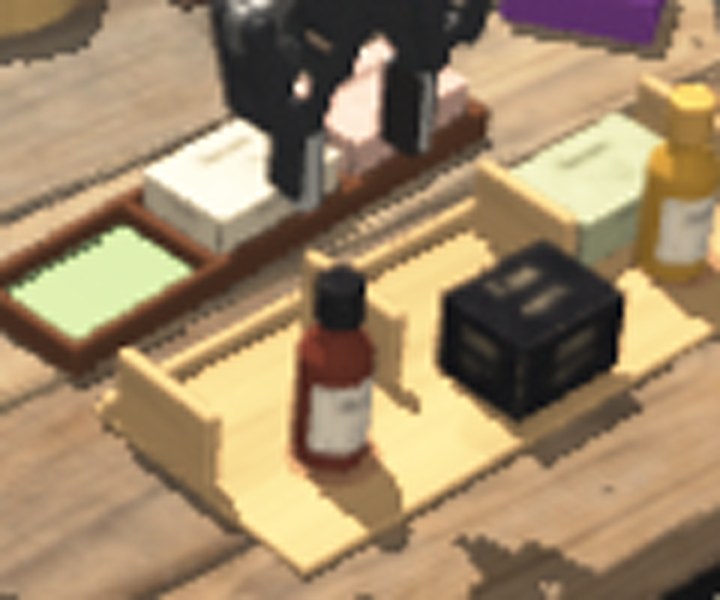

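Request:
drive_tool(deltas=[0,-5,0,0,0.1,-10,0,0,0.2,-15,0,0,0.3,-20,0,0,0.3,-20,0,0,0.3,-20,0,0,0.3,-20,0,0], hand=5.5)

```text
t: 39.1
tcp_pos: [0.4344, -0.0792, 0.1417]
tool_rot: [-0.027, 1.0, 0.003, -0.005]
force: [-0.2, 0.2, 0.1]
finger_gap: 0.645
```

Request:
drive_tool(deltas=[0,0,0,0,0,0,0,0])

```text
t: 39.3
tcp_pos: [0.4338, -0.0775, 0.1414]
tool_rot: [-0.029, 1.0, 0.003, -0.005]
force: [0.0, 0.7, -0.3]
finger_gap: 0.641
```

Run:
```python
from h import *
print(pose()[0],pose()[2]["q"],pose()[1][:,2],plan([.437,-.081,.032],93))
s=snap("scene");overlay(s,[],340,180,480,290,"o35.png",5)
```

```text
[ 0.43375654 -0.07751065  0.14137093] [-4.31883610e-01  4.43560352e-01  1.96394066e+00  8.39952857e-04
  7.46442518e-01 -2.06047422e+00] [-0.01097761  0.00568763 -0.99992357] (array([-0.42, -0.44, 10.93]), np.float64(0.2739159184869493), 'jaw ang', np.float64(93.27391591848695), 't', 39.3, 'tilt', array([-0.011 ,  0.0057, -0.9999]))
```

View pics/o35.png

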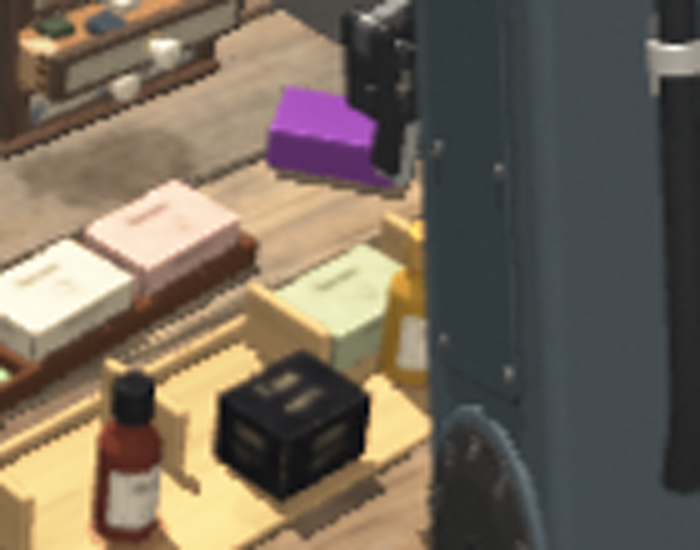

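Request:
drive_tool(deltas=[-0.4,-0.4,0,0,-0.4,-0.4,3,0,-0.4,-0.4,6,0,-0.4,-0.4,9,0,-0.4,-0.4,10.8,0,-0.4,-0.4,10.8,0,-0.4,-0.4,10.8,0])

```text
t: 40.05
tcp_pos: [0.4375, -0.0809, 0.0335]
tool_rot: [-0.029, 1.0, 0.003, -0.005]
force: [-0.5, -0.2, -0.2]
finger_gap: 0.643
```

Run:
```python
from h import *
print(pose()[0],pose()[2]["force"],pose()[1][:,2],plan([.437,-.081,.032],93))
s=snap("scene");overlay(s,[],340,180,480,290,"o36.png",5)
```

```text
[ 0.43752476 -0.08089803  0.03352497] [-0.48642748 -0.17255512 -0.22195828] [-0.01042542  0.00535864 -0.9999313 ] (array([ 0.05, -0.01,  0.15]), np.float64(0.299751167367873), 'jaw ang', np.float64(93.29975116736787), 't', 40.05, 'tilt', array([-0.0104,  0.0054, -0.9999]))
```

View pics/o36.png

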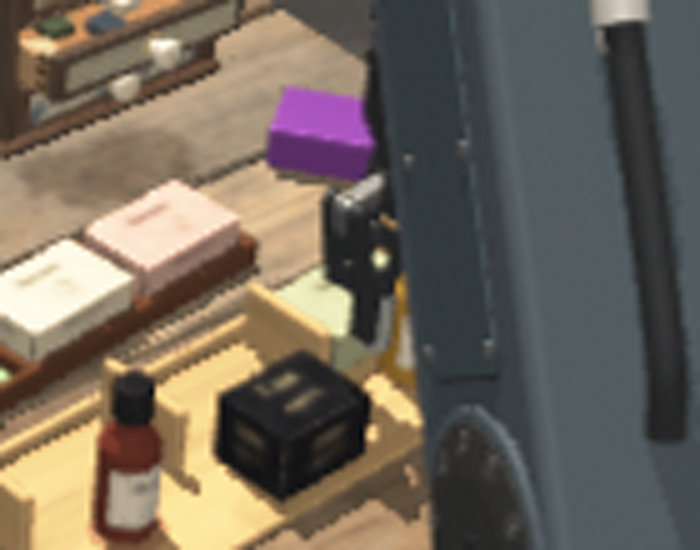

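Left finger sits beside the amber bottle; close.

Request:
drive_tool(deltas=[0,0,0,0,0,0,0,0,0,0,0,0,0,0,0,0,0,0,0,0,0,0,0,0], hand=2.6, squeeze=30)

```text
t: 40.7
tcp_pos: [0.4389, -0.0815, 0.0352]
tool_rot: [-0.029, 1.0, 0.002, -0.003]
force: [-0.1, -0.2, 7.7]
finger_gap: 0.367
```

Run:
```python
from h import *
print(pose()[0],pose()[2]["force"],pose()[1][:,2],plan([.412,-.215,.06],93),pose()[2]["q"])
```

```text
[ 0.43888896 -0.08150686  0.03523921] [-0.06093052 -0.1759429   7.66274872] [-0.00621416  0.00347561 -0.99997465] (array([  3.47, -13.16,  -2.51]), np.float64(0.29289249648232385), 'jaw ang', np.float64(93.29289249648232), 't', 40.7, 'tilt', array([-0.0062,  0.0035, -1.    ])) [-4.35280716e-01  6.72484228e-01  2.01781588e+00  1.20047514e-03
  4.58393132e-01 -2.06463878e+00]
```

Request:
drive_tool(deltas=[0,0,-1,0,0,0,-2.5,0,2,-1,-2.5,0,3,-5,-2.5,0,3.4,-9.5,-2.5,0,3.4,-13.2,-2.5,0,3.4,-13.2,-2.5,0,3.4,-13.2,-2.5,0,3.4,-13.2,-2.5,0])

```text
t: 41.6
tcp_pos: [0.4118, -0.214, 0.0602]
tool_rot: [-0.029, 1.0, 0.003, -0.004]
force: [-0.2, 0.0, -1.2]
finger_gap: 0.372
```

Run:
```python
from h import *
print(pose()[0],pose()[2]["force"],pose()[1][:,2],pose()[2]["q"])
s=snap("scene");overlay(s,[],340,180,500,300,"o37.png",5)
d=snap("top");overlay(d,[],370,210,530,330,"t37.png",5)
```

```text
[ 0.41183682 -0.21395503  0.06018291] [-0.21449054  0.04009647 -1.19861442] [-0.00758432  0.00483183 -0.99995956] [-0.71975237  0.62734385  1.96235015 -0.00256872  0.56078858 -2.34633927]
```

View pics/o37.png

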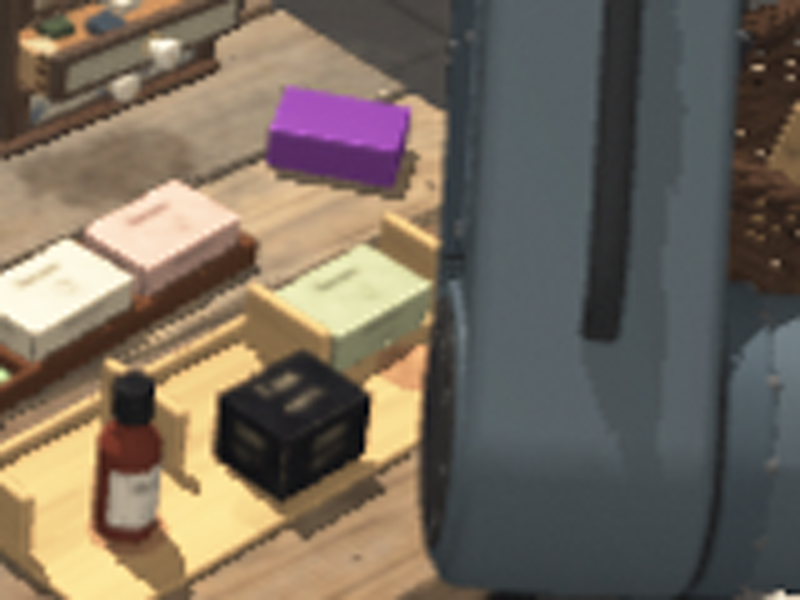

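View pics/t37.png

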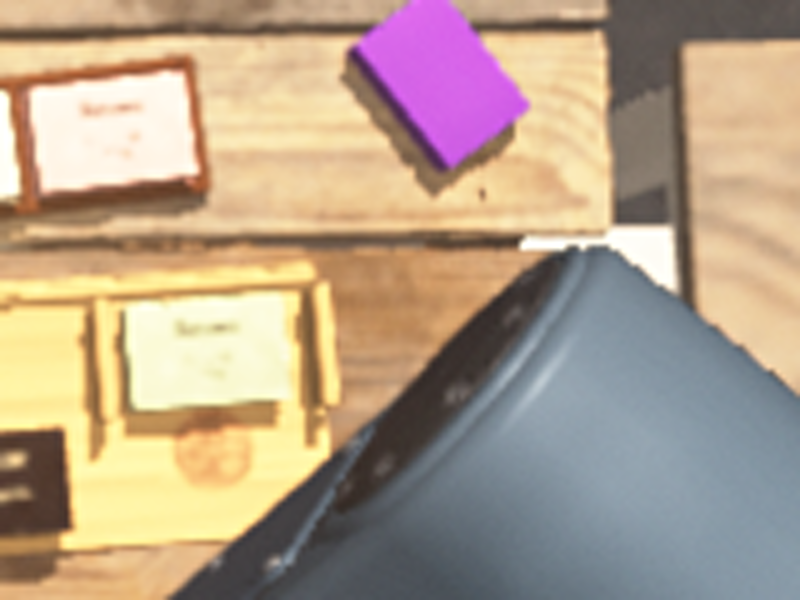

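Request:
drive_tool(deltas=[0,0,1,0,0,0,2,0,0,0,2.7,0,0,0,3.0,0,0,0,3.0,0,0,0,3.0,0])

```text
t: 42.3
tcp_pos: [0.4117, -0.2132, 0.0297]
tool_rot: [-0.03, 1.0, 0.003, -0.004]
force: [-0.2, 0.6, -1.4]
finger_gap: 0.37
```

Request:
drive_tool(deltas=[0,0,0.1,0,0,0,0.1,0,0,0,0.1,0])

```text
t: 42.6
tcp_pos: [0.4119, -0.2133, 0.0296]
tool_rot: [-0.03, 1.0, 0.002, -0.004]
force: [-1.2, 1.7, 10.2]
finger_gap: 0.368
```

Run:
```python
from h import *
d=snap("top")
f=lambda u,v,z:onz(d,370+u/5-.4,210+v/5-.4,z)
P=np.array([f(*p,.032) for p in [(124,307),(291,293),(295,398),(133,411)]]);e=P[0]+P[3]-P[1]-P[2]
print(P.mean(0),np.degrees(np.arctan2(e[1],e[0]))-90,"mark amber",f(214,455,.006))
```

```text
[ 0.47864874 -0.0833095   0.032     ] 4.097342056466388 mark amber [ 0.43058904 -0.08740781  0.006     ]
```

Request:
drive_tool(deltas=[0,0,-0.1,0,0,0,-0.1,0])

```text
t: 42.85
tcp_pos: [0.4121, -0.2136, 0.0306]
tool_rot: [-0.03, 1.0, 0.002, -0.003]
force: [0.2, -0.6, -1.0]
finger_gap: 0.372
```

Request:
drive_tool(deltas=[0,0,0,0,0,0,0,0,0,0,0,0,0,0,0,0,0,0,-4,0,0,0,-8,0,0,0,-11,0,0,0,-11,0,0,0,-11,0], hand=5.5)

```text
t: 43.75
tcp_pos: [0.413, -0.2141, 0.1411]
tool_rot: [-0.03, 1.0, 0.002, -0.003]
force: [0.2, -0.4, -0.5]
finger_gap: 0.645
```

Run:
```python
from h import *
print(pose()[0],pose()[1][:,2],plan([.4805,-.0835,.12],3.5),pose()[2]["q"])
```

```text
[ 0.41297859 -0.21408624  0.1410902 ] [-0.00555964  0.00306636 -0.99997984] (array([-7.52, 12.63,  2.11]), np.float64(89.8922778674394), 'jaw ang', np.float64(93.3922778674394), 't', 43.75, 'tilt', array([-0.0056,  0.0031, -1.    ])) [-7.18315188e-01  4.66752419e-01  1.90950191e+00 -1.93646302e-03
  7.71543263e-01 -2.34693472e+00]
```

Request:
drive_tool(deltas=[0,0,0,8.5,-3,4,0,17,-6,8,0,25.5,-7.5,12.6,1,34,-7.5,12.6,2,42.5,-7.5,12.6,2,51,-7.5,12.6,2,59.5,-7.5,12.6,2,68,-7.5,12.6,2,76.5,-7.5,12.6,2,85,-7.5,12.6,2,89.9,-7.5,12.6,2,89.9], hand=8.2)

```text
t: 44.95
tcp_pos: [0.4791, -0.0833, 0.1195]
tool_rot: [0.685, 0.728, -0.001, -0.005]
force: [-0.4, 0.6, -0.5]
finger_gap: 0.962
```

Request:
drive_tool(deltas=[0,0,0,0,0,0,0,0])

```text
t: 45.15
tcp_pos: [0.4783, -0.0831, 0.1186]
tool_rot: [0.684, 0.729, -0.002, -0.006]
force: [0.2, 0.5, 0.7]
finger_gap: 0.958
```

Run:
```python
from h import *
print(pose()[0],pose()[1][:,2],plan([.4808,-.0838,.018],3.3),pose()[2]["q"])
s=snap("scene");overlay(s,[],340,180,500,300,"o38.png",5)
d=snap("top");overlay(d,[],370,210,530,330,"t38.png",5)
```

```text
[ 0.47833675 -0.08307381  0.11859052] [-0.01118877  0.00544489 -0.99992258] (array([-0.15,  0.35, 10.06]), np.float64(0.3094420713080268), 'jaw ang', np.float64(3.609442071308023), 't', 45.15, 'tilt', array([-0.0112,  0.0054, -0.9999])) [-4.03018513e-01  5.29379110e-01  1.87362270e+00  9.09245312e-04
  7.51019188e-01 -4.66650447e-01]
```

View pics/o38.png

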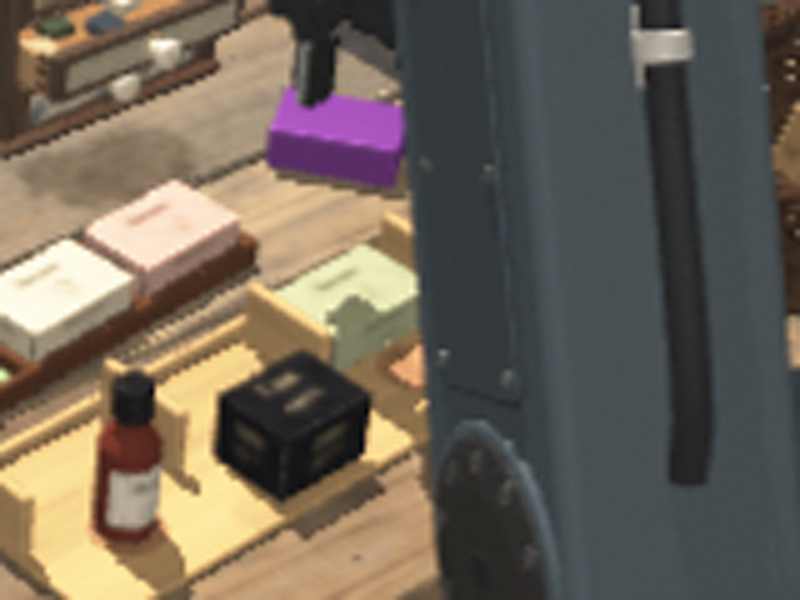

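View pics/t38.png

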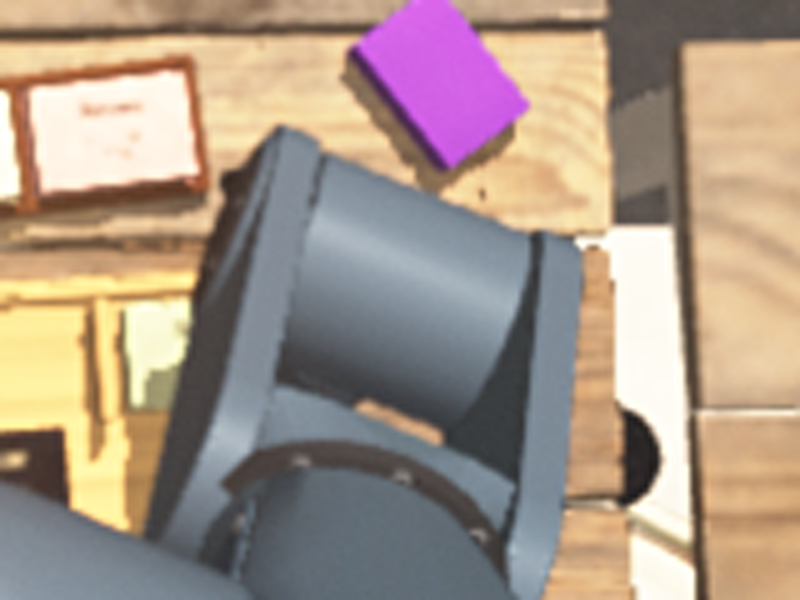

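Request:
drive_tool(deltas=[-0.1,0.3,0,-0.2,-0.1,0.3,3,0,-0.1,0.3,6,0,-0.1,0.3,9,0,-0.1,0.3,10.0,0,-0.1,0.3,10.0,0,-0.1,0.3,10.0,0,-0.1,0.3,10.0,0])

```text
t: 46.05
tcp_pos: [0.4818, -0.0839, 0.0203]
tool_rot: [0.685, 0.729, -0.001, -0.004]
force: [-0.6, -1.0, 0.3]
finger_gap: 0.96
```

Run:
```python
from h import *
print(pose()[0],pose()[2]["force"],pose()[1][:,2],plan([.4808,-.0838,.017],3.3))
s=snap("scene");overlay(s,[],340,180,500,300,"o39.png",5)
```

```text
[ 0.48181591 -0.0839344   0.02025133] [-0.56722934 -1.00239664  0.33610051] [-0.00751086  0.00386764 -0.99996431] (array([ 0.02, -0.1 ,  0.33]), np.float64(0.2788974671380515), 'jaw ang', np.float64(3.578897467138052), 't', 46.05, 'tilt', array([-0.0075,  0.0039, -1.    ]))
```

View pics/o39.png

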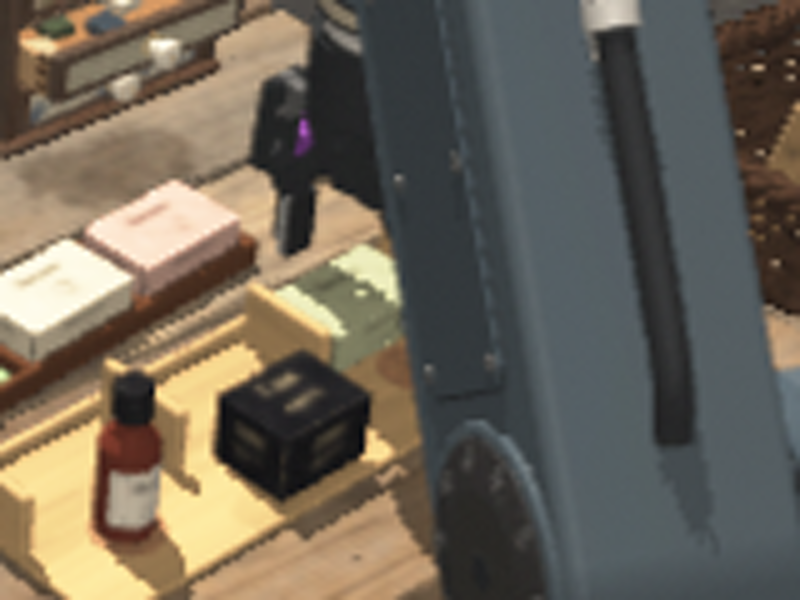

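Request:
drive_tool(deltas=[0,-0.1,0.3,0,0,-0.1,0.3,0,0,-0.1,0.3,0])

```text
t: 46.4
tcp_pos: [0.4809, -0.084, 0.0176]
tool_rot: [0.685, 0.729, -0.001, -0.004]
force: [0.5, 0.1, 0.3]
finger_gap: 0.955
```

Request:
drive_tool(deltas=[0,0,0,0,0,0,0,0,0,0,0,0,0,0,0,0,0,0,0,0,0,0,0,0], hand=4.5, squeeze=50)

```text
t: 47.0
tcp_pos: [0.481, -0.0841, 0.018]
tool_rot: [0.685, 0.729, -0.001, -0.004]
force: [0.1, -0.5, 5.2]
finger_gap: 0.569
```

Run:
```python
from h import *
t=pocket(1,(.578,.0455)); print(t,pose()[0],pose()[2]["force"],pose()[1][:,2],plan([*t,.065],6.2))
```

```text
[0.56871206 0.13099698] [ 0.48099712 -0.08409884  0.01798964] [ 0.0894648  -0.48835647  5.2499429 ] [-0.00651958  0.00343574 -0.99997285] (array([20.94, 10.07, -4.68]), np.float64(-2.6204748456314775), 'jaw ang', np.float64(3.5795251543685276), 't', 47.0, 'tilt', array([-0.0065,  0.0034, -1.    ]))
```

Request:
drive_tool(deltas=[0,0,-1,0,0,0,-3,0,0,0,-4.8,0,2,3,-4.8,0,5,6,-4.8,-1,9,8.5,-4.8,-2,13,10,-4.8,-2.6,17,10,-4.8,-2.6,20.9,10,-4.8,-2.6,20.9,10,-4.8,-2.6,20.9,10,-4.8,-2.6,20.9,10,-4.8,-2.6])

```text
t: 48.2
tcp_pos: [0.5681, 0.1299, 0.0662]
tool_rot: [0.668, 0.744, -0.001, -0.004]
force: [0.7, -0.2, -0.5]
finger_gap: 0.57
```

Request:
drive_tool(deltas=[0,0,0,0,0,0,0,0])

```text
t: 48.4
tcp_pos: [0.5682, 0.1285, 0.0663]
tool_rot: [0.669, 0.743, -0.001, -0.004]
force: [-0.2, -0.1, -1.6]
finger_gap: 0.573
```

Run:
```python
from h import *
t=pocket(1,(.578,.0455)); print(t,pose()[0],pose()[2]["force"],pose()[1][:,2],plan([*t,.034],6.2))
s=snap("scene");overlay(s,[],290,180,450,300,"o40.png",5)
```

```text
[0.56871206 0.13099698] [0.56823851 0.12850579 0.0662816 ] [-0.22268467 -0.0629788  -1.59096119] [-0.00676526  0.00303647 -0.99997251] (array([0.23, 0.09, 3.23]), np.float64(-0.1669555209854252), 'jaw ang', np.float64(6.033044479014578), 't', 48.4, 'tilt', array([-0.0068,  0.003 , -1.    ]))
```

View pics/o40.png

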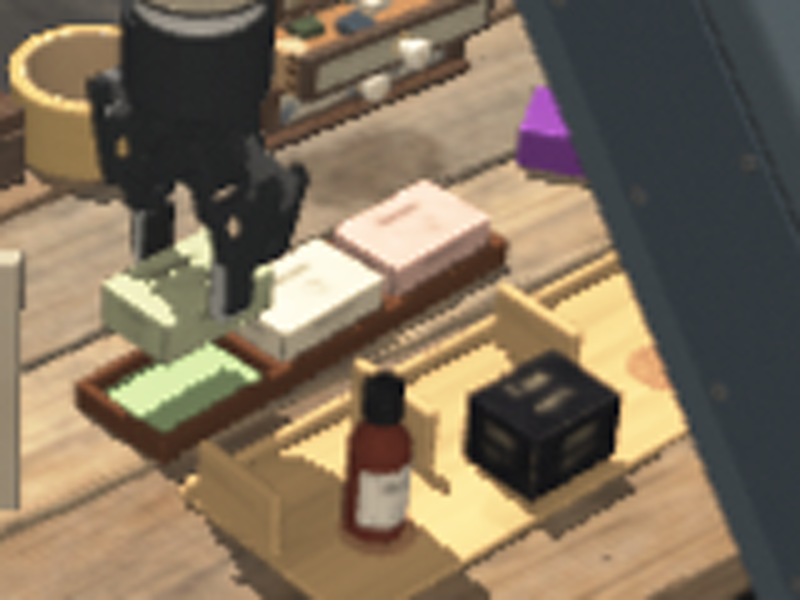

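Request:
drive_tool(deltas=[0.2,0.1,1,-0.2,0.2,0.1,2.2,-0.2,0.2,0.1,3.2,-0.2,0.2,0.1,3.2,-0.2,0.2,0.1,3.2,-0.2,0.2,0.1,3.2,-0.2])

```text
t: 49.05
tcp_pos: [0.569, 0.1309, 0.0343]
tool_rot: [0.667, 0.745, -0.001, -0.003]
force: [-0.5, 0.3, -0.9]
finger_gap: 0.568
```

Run:
```python
from h import *
t=pocket(1,(.578,.0455)); print(t,pose()[0],pose()[2]["force"],plan([*t,.025],6.2))
s=snap("scene");crop(s,300,220,370,280,"z41.png",11)
```

```text
[0.56871206 0.13099698] [0.5689915  0.13094067 0.03428298] [-0.526086    0.2711098  -0.86922249] (array([ 0.01, -0.02,  0.93]), np.float64(0.051764703112738175), 'jaw ang', np.float64(6.251764703112743), 't', 49.05, 'tilt', array([-0.0065,  0.0031, -1.    ]))
```

View pics/z41.png

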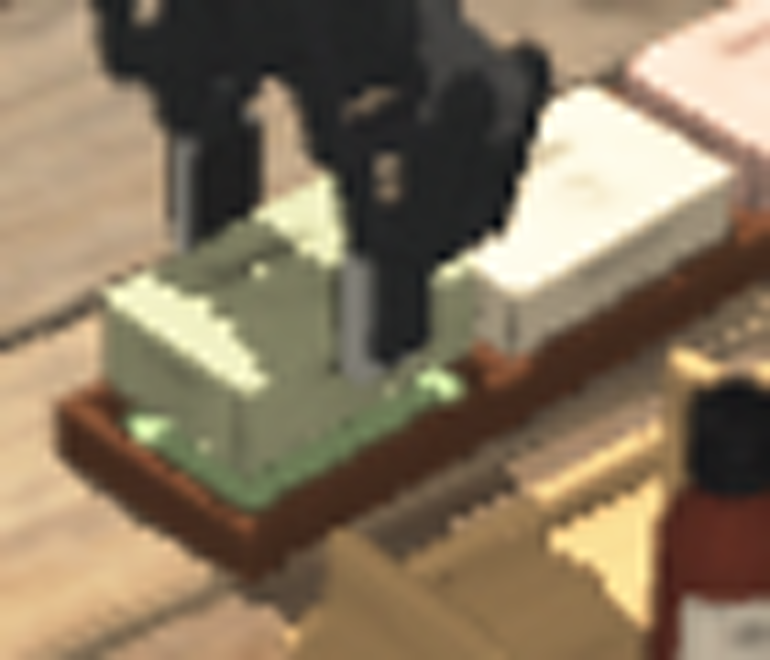

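Request:
drive_tool(deltas=[0,0,0.3,0,0,0,0.6,0,0,0,0.8,0,0,0,0.9,0,0,0,0.9,0])

```text
t: 49.6
tcp_pos: [0.5689, 0.131, 0.0253]
tool_rot: [0.668, 0.745, -0.001, -0.003]
force: [-0.4, 0.5, -1.6]
finger_gap: 0.569
```

Run:
```python
from h import *
p,R,st=pose();print(p,st["force"],st["ft_torque"])
```

```text
[0.56886908 0.13095337 0.02527052] [-0.39919713  0.45330011 -1.56248622] [-0.05727295  0.01776675  0.01995453]
```

Inside the pocket; go down to the floor and release.

Request:
drive_tool(deltas=[0,0,0.3,0,0,0,0.5,0,0,0,0.7,0,0,0,0.7,0,0,0,0.7,0])

```text
t: 50.1
tcp_pos: [0.5688, 0.131, 0.0182]
tool_rot: [0.668, 0.745, -0.001, -0.003]
force: [0.4, -0.6, -0.8]
finger_gap: 0.572
```

Request:
drive_tool(deltas=[0,0,0,0,0,0,0,0,0,0,0,0,0,0,0,0,0,0,-1,0,0,0,-4,0,0,0,-8,0,0,0,-10,0,0,0,-10,0,0,0,-10,0], hand=8.2)

```text
t: 51.1
tcp_pos: [0.5695, 0.1307, 0.1189]
tool_rot: [0.667, 0.745, -0.001, -0.003]
force: [-0.4, 0.0, -0.3]
finger_gap: 0.96
```

Run:
```python
from h import *
print(pose()[0],pose()[2]["q"],pose()[1][:,2],plan([.413,-.214,.14],93))
s=snap("scene");overlay(s,[],290,180,450,300,"o42.png",5)
d=snap("top");overlay(d,[],370,210,530,330,"t42.png",5)
```

```text
[0.56948636 0.1306912  0.11885919] [ 0.03274414  0.62384848  1.630693    0.00422977  0.8924543  -0.0790713 ] [-0.00550363  0.00311484 -0.99998   ] (array([-32.55, -19.32,  -2.14]), np.float64(-86.74548772661538), 'jaw ang', np.float64(6.254512273384624), 't', 51.1, 'tilt', array([-0.0055,  0.0031, -1.    ]))
```

View pics/o42.png

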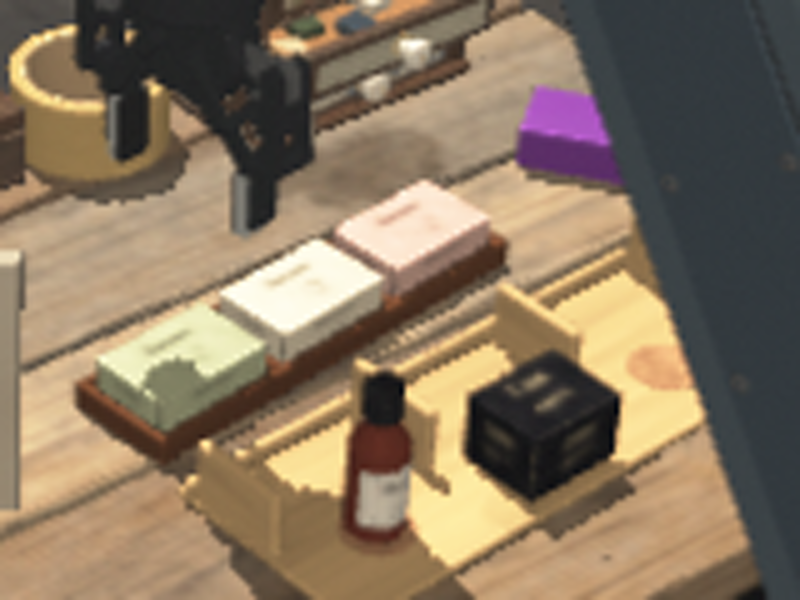

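View pics/t42.png

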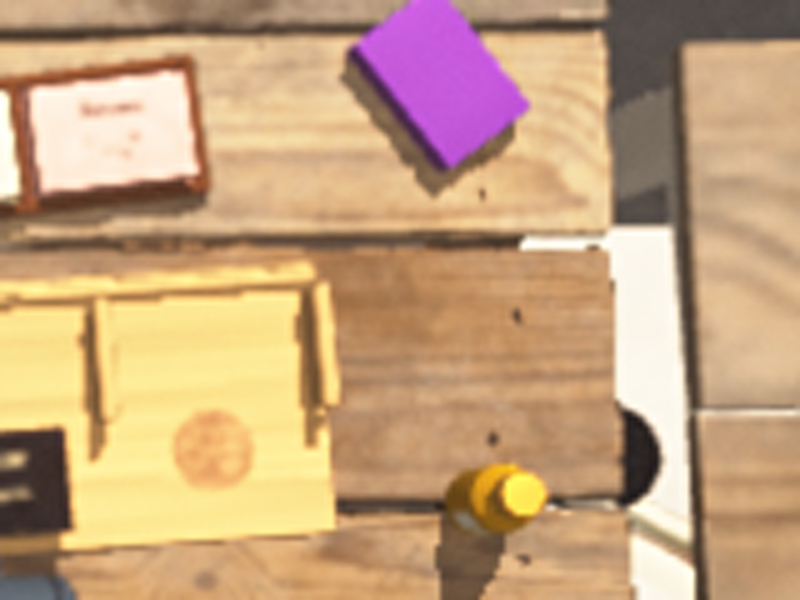

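Run:
```python
from h import *
d=snap("top")
f=lambda u,v,z:onz(d,370+u/5-.4,210+v/5-.4,z)
print("cap",f(521,492,.09),"mark",f(213,450,.006))
print(plan([.412,-.215,.14],93))
```

```text
cap [ 0.41108605 -0.21224231  0.09      ] mark [ 0.43298523 -0.08700126  0.006     ]
(array([-32.65, -19.33,  -2.26]), np.float64(-86.74968291128363), 'jaw ang', np.float64(6.25031708871637), 't', 51.25, 'tilt', array([-0.0095,  0.003 , -1.    ]))
```

Request:
drive_tool(deltas=[-3,-2,-1,-8,-6.5,-4,-2,-16,-10,-6,-2,-24,-13.5,-8,-2,-32,-17,-10,-2,-40,-20.5,-12,-2,-48,-24,-14,-2,-56,-27.5,-16,-2,-64,-31,-18,-2,-72,-32.5,-19.3,-2,-80,-32.5,-19.3,-2,-86.7,-32.5,-19.3,-2,-86.7], hand=5.5)

```text
t: 52.45
tcp_pos: [0.4111, -0.2139, 0.1364]
tool_rot: [-0.024, 1.0, 0.003, -0.006]
force: [-0.9, 0.2, 0.0]
finger_gap: 0.645
```

Request:
drive_tool(deltas=[0,0,0,0,0,0,0,0])

```text
t: 52.65
tcp_pos: [0.4109, -0.2132, 0.1358]
tool_rot: [-0.024, 1.0, 0.003, -0.006]
force: [-0.1, 0.4, -0.0]
finger_gap: 0.644
```

Run:
```python
from h import *
print(pose()[0],pose()[2]["q"],pose()[1][:,2],plan([.4125,-.213,.031],93))
```

```text
[ 0.41092764 -0.21321755  0.1358398 ] [-0.71817235  0.4765553   1.91392697 -0.00565228  0.76430727 -2.33298066] [-0.01250486  0.00573266 -0.99990538] (array([-0.29, -0.05, 10.48]), np.float64(-0.245257514061322), 'jaw ang', np.float64(92.75474248593868), 't', 52.65, 'tilt', array([-0.0125,  0.0057, -0.9999]))
```

Request:
drive_tool(deltas=[-0.2,0,3,0,-0.2,0,6,0,-0.2,0,9,0,-0.2,0,10.4,0,-0.2,0,10.4,0,-0.2,0,10.4,0,-0.2,0,10.4,0])

```text
t: 53.35
tcp_pos: [0.4123, -0.2127, 0.0326]
tool_rot: [-0.024, 1.0, 0.002, -0.006]
force: [-0.5, -0.0, -0.9]
finger_gap: 0.647
```

Request:
drive_tool(deltas=[0,0,0,0,0,0,0,0,0,0,0,0,0,0,0,0,0,0,0,0,0,0,0,0], hand=2.6, squeeze=30)

```text
t: 53.95
tcp_pos: [0.4129, -0.2131, 0.0336]
tool_rot: [-0.024, 1.0, 0.002, -0.005]
force: [0.5, -0.0, 7.0]
finger_gap: 0.372
```

Run:
```python
from h import *
print(pose()[0],pose()[2]["force"],pose()[1][:,2],plan([.435,-.0875,.06],93))
```

```text
[ 0.41293116 -0.21308633  0.03358849] [ 0.47656344 -0.02406     6.98612512] [-0.00937125  0.00329996 -0.99995064] (array([-2.78, 12.45, -2.62]), np.float64(-0.24899230887440638), 'jaw ang', np.float64(92.7510076911256), 't', 53.95, 'tilt', array([-0.0094,  0.0033, -1.    ]))
```

Request:
drive_tool(deltas=[0,0,-1,0,0,0,-2.6,0,0,4,-2.6,0,0,8,-2.6,0,-1.5,12,-2.6,0,-2.9,12.5,-2.6,0,-2.9,12.5,-2.6,0,-2.9,12.5,-2.6,0,-2.9,12.5,-2.6,0])

```text
t: 54.85
tcp_pos: [0.4357, -0.0876, 0.0599]
tool_rot: [-0.023, 1.0, 0.002, -0.005]
force: [0.8, -0.3, 0.5]
finger_gap: 0.366
```

Run:
```python
from h import *
print(pose()[0],pose()[2]["force"],pose()[1][:,2],plan([.4365,-.0875,.0405],93))
s=snap("scene");overlay(s,[],350,180,510,300,"o43.png",5)
```

```text
[ 0.43565111 -0.08763044  0.05994872] [ 0.8345439  -0.33383704  0.49511246] [-0.0097236   0.00328704 -0.99994732] (array([-0.1 ,  0.  ,  1.94]), np.float64(-0.3157089731376317), 'jaw ang', np.float64(92.68429102686237), 't', 54.85, 'tilt', array([-0.0097,  0.0033, -0.9999]))
```

View pics/o43.png

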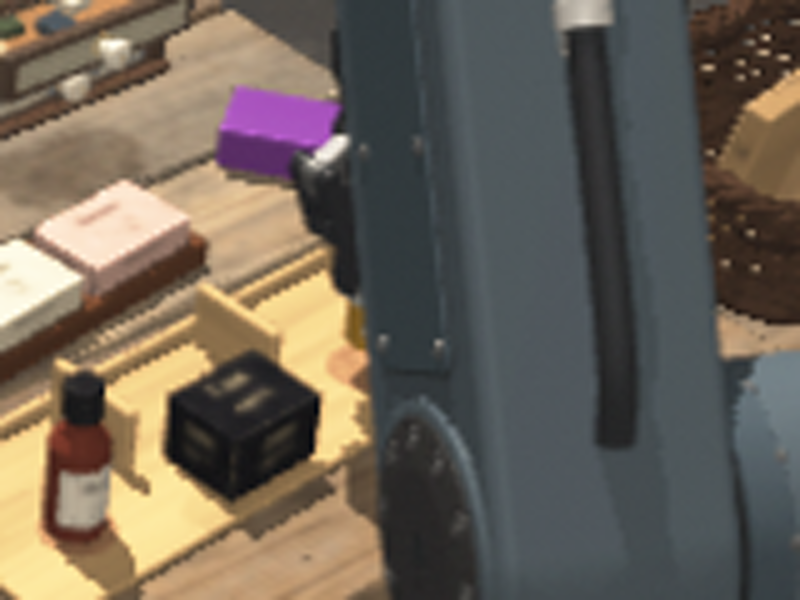

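Request:
drive_tool(deltas=[-0.2,0,0.6,0,-0.2,0,1.2,0,-0.2,0,1.7,0,-0.2,0,1.95,0,-0.2,0,1.95,0,-0.2,0,1.95,0])

```text
t: 55.5
tcp_pos: [0.4372, -0.0875, 0.0401]
tool_rot: [-0.023, 1.0, 0.002, -0.005]
force: [-0.4, 0.1, -1.7]
finger_gap: 0.367
```

Request:
drive_tool(deltas=[0,0,0.1,0,0,0,0.1,0,0,0,0.1,0])

```text
t: 55.8
tcp_pos: [0.4372, -0.0875, 0.0397]
tool_rot: [-0.023, 1.0, 0.002, -0.005]
force: [-1.2, 0.5, 7.6]
finger_gap: 0.369
```

Contact; release, rise and move clear to the right.

Request:
drive_tool(deltas=[0,0,0,0,0,0,0,0,0,0,0,0,0,0,0,0], hand=5)

```text
t: 56.2
tcp_pos: [0.4372, -0.0875, 0.0396]
tool_rot: [-0.023, 1.0, 0.002, -0.005]
force: [0.6, 0.3, -0.0]
finger_gap: 0.582
```

Request:
drive_tool(deltas=[0,0,-4,0,0,0,-8,0,0,0,-12,0,0,0,-13,0,0,-4,-13,0,0,-9,-14,0,0,-14,-15,0,0,-19,-16,0,0,-24,-16,0,0,-28,-16,0,0,-28,-16,0,0,-28,-16,0])

```text
t: 57.4
tcp_pos: [0.4509, -0.3678, 0.1971]
tool_rot: [-0.022, 1.0, 0.003, -0.006]
force: [0.2, 1.0, -0.6]
finger_gap: 0.59
```

Run:
```python
from h import *
print(pose()[0],pose()[2]["t"])
s=snap("scene");overlay(s,[],300,180,460,300,"o44.png",5);cv2.imwrite("pics/full44.png",s["frame"][:,:,::-1])
d=snap("top");overlay(d,[],290,210,450,330,"t44.png",5)
```

```text
[ 0.45093028 -0.3678175   0.1970612 ] 57.4
```

View pics/o44.png

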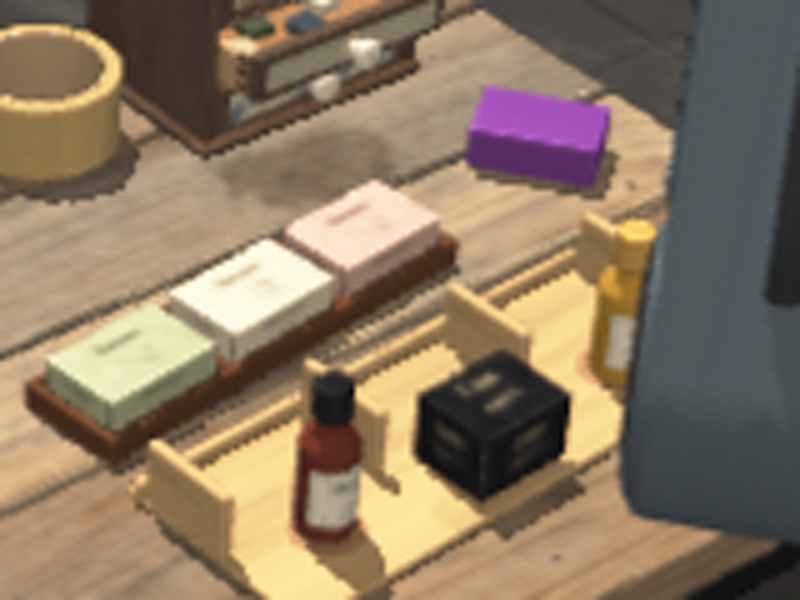

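View pics/t44.png

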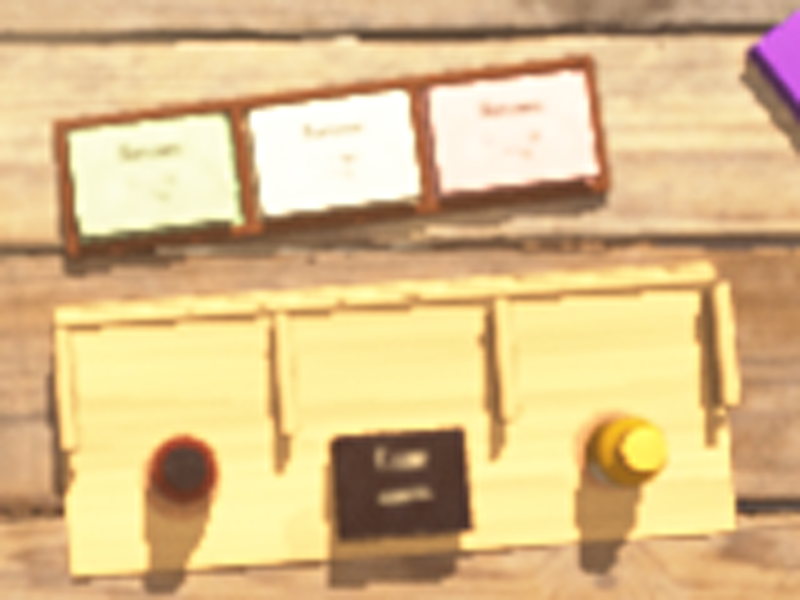

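Run:
```python
from h import *
d=snap("top")
f=lambda u,v,z:onz(d,290+u/5-.4,210+v/5-.4,z)
print("red",f(187,467,.096),"amber",f(642,451,.096))
P=np.array([f(*p,.046) for p in [(333,437),(463,429),(469,529),(340,537)]]);print("carton",P.mean(0))
for n,i,q in(("green",1,[(66,130),(233,110),(244,223),(77,237)]),("cream",0,[(249,107),(412,90),(422,201),(262,216)]),("pink",-1,[(428,86),(590,70),(600,180),(440,195)])):
    P=np.array([f(*p,.032) for p in q]);e=P[0]+P[3]-P[1]-P[2];print(n,P.mean(0),pocket(i),"yaw",np.degrees(np.arctan2(e[1],e[0]))-90)
C=cloud(d)
for n,(u,v) in dict(green=(150,200),cream=(335,180),pink=(515,160)).items():
    uu,vv=int(290+u/5),int(210+v/5);print(n,C[vv-6:vv+7,uu-10:uu+11,2].mean(),[C[vv+a,uu+b,2].round(4) for a,b in((-6,-10),(-6,10),(6,-10),(6,10))])
```

```text
red [0.42555477 0.11935665 0.096     ] amber [ 0.43055258 -0.08618792  0.096     ]
carton [0.41788731 0.01851292 0.046     ]
green [0.56567439 0.13185682 0.032     ] [0.56651206 0.13099698] yaw 5.210600401930677
cream [0.57505161 0.045044   0.032     ] [0.5758 0.0455] yaw 5.053797306204402
pink [ 0.58409277 -0.04040231  0.032     ] [ 0.58508794 -0.03999698] yaw 4.893869450309694
green 0.030957698166848364 [np.float64(0.0309), np.float64(0.0291), np.float64(0.0289), np.float64(0.0212)]
cream 0.0358057747418414 [np.float64(0.0297), np.float64(0.0286), np.float64(0.0364), np.float64(0.02)]
pink 0.05138514515066225 [np.float64(0.0279), np.float64(0.028), np.float64(0.0255), np.float64(0.0147)]
```

Run:
```python
from station import manip
print(manip.sense()["t"],manip.sense()["force"]); print(manip.sign_off())
```

```text
57.55 [ 0.50711713 -0.18346798 -0.35525892]
the job is handed in; nothing more can be done
None
```

All three bars (cream, pink and green) are in their own-colour pockets, and the red bottle, black carton and amber bottle are back on their marks. I handed the job in at about 57.6 s, with the arm clear to the right.

**Along the way:**
- The cream bar first caught on the tray rim (about 21 N). I moved it 2 mm and it dropped in.
- The carton was knocked about 2 cm while set aside on the board. I measured it again, regrasped it and put it back.
- Both bottles tilted a few degrees in the grip but righted themselves on release.

**Last checks from the camera pictures:**

| Item | Reading |
|---|---|
| Bars | about 1 mm from the pocket centres, roughly 1° off the tray's direction |
| Red bottle | about 5 mm from its mark |
| Carton | about 3 mm from its mark |
| Amber bottle | about 2 mm from its mark |

**What was less certain:**
- The top camera read about 2 mm short in x compared with the arm.
- The depth over the bars was noisy: means ran from 31 mm (green) to 51 mm (pink), against an expected 32 mm. I judged them seated from the lowering heights and the pictures instead.
- The right side of the amber bottle was partly hidden by the arm in the last scene view.
- I did not measure the hare or the balm tin again, but the arm was not near the hare, and I saw no sign of contact with anything outside the job.

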